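# Nest the graded planters

### The arm

A 7-joint arm with a two-finger parallel gripper is mounted at the origin on the work surface. World frame = base frame: x ahead of the robot, y to its left, z up, the work surface at z = 0. Lengths are in m, angles in rad, forces in N, time in s.
With the tool pointing down it reaches from about 0.425 to 0.925 m from the base axis. Payload 6.8 kg.
Tool frame: the origin (TCP) lies on the centre line of the jaws, within the pads' length; the fingertips stand bot.finger_overhang ahead of it and the grasp point (between the pads) lies 3 mm ahead of it (bot.finger_overhang is the distance from the TCP to the fingertips, in m); z points along the fingers, y is the direction in which the jaws open and shut (so a half turn about z gives the same grasp; the last joint's range is limited). The gripper opens to 85 mm and grips with 20 to 120 N. Pads are 22 mm wide; open, the fingers measure 114 mm over their backs; the gripper's body (76 mm by 85 mm) begins 54 mm behind the grasp point. The pads swing forward as they close: fully open they stand 13 mm farther back than shut.
Start: joints at [-1.382, 0.477, 0.022, 1.555, -0.011, 1.109, -0.083], TCP at [0.197, 0.646, 0.253] pointing down, gripper open.
Joint ranges: [-2.96, 2.96], [-0.34, 2.1], [-1.41, 1.46], [0.24, 2.44], [-1.37, 4.51], [0.17, 1.92], [-2.96, 2.96]. Speed limits (rad/s): [2.39, 2.39, 3.14, 3.14, 3.14, 3.14, 3.14].

### API

Orientations are given as a unit quaternion [w, x, y, z].
In Python, from station import bot gives the robot as it stands.
- The arm moves only by the tool drive_tool, never from a script. Its argument "increments" is text: rows parted by semicolons, each of 4 numbers parted by spaces: the shift along the world's x, y, z in m, then the turn about the world's z in rad. In form: tx ty tz spin; .... A call has 1 to 12 rows; each row shifts and turns the commanded pose from where the row before left it; what a row does not reach is not made up. A row lasts 1/12 s, in which the tool goes at most 41.7 mm and 7.16 degrees, less where a joint would pass 70% of its speed; a pose out of reach is approached as far as the arm can. A call is refused whole if a number of a shift passes 0.0417 or a number of a turn 0.125, either way. A call with a gripper value outside its range is refused whole. "grip" is the opening, from 0 (shut) to 1 (fully open), set as the call begins (left out, the last holds). The fingers move at their own pace and stop on an object; "squeeze" is the grip in N (left out, the last holds). Time passes only in rows, so rows that do not move let the fingers close. It gives the time, the measured TCP pose, the force and the opening at its end, in the units of the state.
- bot.get_obs(): the state, without advancing time (a new reading comes with each control period).
- bot.read_camera(name): name is "scene" or "top" or "wrist"; returns the picture (420x560x3 uint8, red, green, blue); there is no depth.
- bot.calibration(name): a dict with "fx", "fy", "cx", "cy" (pixels), "camera_from_world" (4x4, takes a point from world to camera coordinates). Camera axes: x right, y down, z forward; pixel columns grow to the right and rows downward; lengths in m; the calibration is good to about 2 mm. A picture is of the moment at which its call begins: read the wrist's pose just before it. calibration takes no time and is no camera call; for the wrist camera it gives the pose at the moment of the call.
- bot.hand_in(): hands the job in, once; it reports no verdict.
The state is a dict: "t": time; "q": joint angles; "joint_vel": joint speeds; "joint_torque": joint torques, N m; "eef_pos": TCP position; "tool_rot": TCP orientation; "contact_force": force on the tool from outside, world axes, zero at the start; "torque": the same for the moment, N m; "gripper_width": opening from 0.0 (shut) to 1.0 (fully open).
Only numpy, scipy, OpenCV 4.12 (cv2) and the standard library are available. Lean on these libraries where they do the work, as an engineer would, in place of code of your own. Each camera call takes 0.05 s, during which the arm holds its last target.

### The job

We have finished with this set of three wooden planters: stand the fallen middle one up and nest the set in size order, the middle planter in the large one and the small planter in the middle one, all upright and each fully home, so that its collar sits flat on the rim below all round. Set them in without dropping them, do not knock the large one over, and leave the tray of baubles, the ribbon reel and the secateurs where they are.

Things in the scene. Friction and masses are not known exactly. Their poses are not given: they have to be found in the camera images.
- large: Large planter, loose, about 0.45 kg, upright. All three are square open-topped tapered wooden boxes, cream with gilt lines, walls and floor 8 mm. Origin: centre of underside; z out of the mouth; x, y square to the faces. 130 mm high; 86 mm wide at the base, widening 2 mm per 10 mm of height; round the top an upright collar 24 mm high, 126 mm wide.
- large_rim (a point): Centre of the large planter's mouth, in the plane of its rim, 130 mm above its underside. Mouth 96 mm wide inside; rim 14.5 mm thick all round, so that it can be pinched from above with one finger inside the mouth and one outside the collar (17 mm thick at the collar's lower edge). The other two have the same rim and collar sections.
- middle: Middle planter, about 0.33 kg, same make and frame (z out of the mouth, origin under the base). 115 mm high, base 75 mm wide, 93.5 mm just under its 24 mm collar, collar 111.5 mm wide. At the start it lies on one side, +x face uppermost, mouth towards the robot (within 0.5 rad of -x), resting on base edge and collar edge, its z axis rising 11 degrees to the mouth.
- middle_rim (a point): Centre of the middle planter's mouth, 115 mm along z from its origin; mouth 82 mm wide inside. While it lies, the top outer edge of the collar at the mouth is 114 mm above the table. Hooked from inside under that upper rim and drawn up and over, away from the mouth, it turns on its far base edge and falls upright past the balance; merely pushed, it may slide away on the smooth lid.
- small: Small planter, loose, about 0.24 kg, upright, same make and frame. 100 mm high, base 64 mm wide, 79 mm just under its 24 mm collar, collar 97 mm wide. The masses vary by -20 to +30 percent; friction against the trunk's lid lies between about 0.36 and 0.66.
- small_rim (a point): Centre of the small planter's mouth, 100 mm above its underside; mouth 68 mm wide inside. Fit of each planter in the next: home, the collar rests on the rim below, underside 39 mm above the outer one's underside, 1.5 mm of play a side (1 mm more per 10 mm short of home), any of the four square ways round. Off-centre or askew it jams proud by friction and must be pressed down on its rim.
- bauble_tray: Bystander: white open carton tray, 110 (x) x 260 (y) x 50 mm, full of baubles up to 52 mm high, loose, 0.6 kg; origin at the centre of its underside. Leave alone.
- ribbon_reel: Bystander: reel of red ribbon, 64 mm across, 32 mm high, lying flat, loose; origin at the centre of its underside. Leave alone.
- secateurs: Bystander: red-handled secateurs lying flat, about 170 mm long along x (handles to -x), 60 mm wide, 16 mm high, loose; origin near the pivot, on the table. Leave alone.
Things that resemble listed ones, but are neither listed nor needed, are in the scene too. What is shaped like the middle but black is not meant.

How it is judged:
At the end, for the whole second after the job is handed in: The large planter stands upright on the table (within 4 mm of height and 0.03 rad); the middle one is home in it and the small one home in the middle one, each with its underside 39 mm (-3, +2.5) above that of the planter it sits in, centred within 8 mm and upright within 0.03 rad; all at rest (angle between each of large, middle, small's own z axis and vertical below 0.03 rad and height (world z) of large between -0.004 and 0.004 m and z of middle in the frame of large between 0.036 and 0.0415 m and horizontal distance between middle and large below 0.008 m and z of small in the frame of middle between 0.036 and 0.0415 m and horizontal distance between small and middle below 0.008 m and linear speed of each of small, middle, large below 0.02 m/s); the robot touches nothing.
It fails at once if the large planter is knocked over (angle between large's own z axis and vertical above 0.5 rad).
It fails at once if the bauble tray is shifted by more than 25 mm (distance of bauble_tray from where it was at the start of the episode above 0.025 m).
It fails at once if the ribbon reel is shifted by more than 25 mm (distance of ribbon_reel from where it was at the start of the episode above 0.025 m).
It fails at once if the secateurs are shifted by more than 25 mm (distance of secateurs from where it was at the start of the episode above 0.025 m).
It fails at once if the middle or small planter is dropped or flung (faster than 1.2 m/s) (linear speed of any of middle, small above 1.2 m/s).
It also fails if it takes over 72 s, if anything falls off the work surface, if the arm or the gripper's body presses on something with over 40 N, if the wrist force passes 120 N, or if a joint passes its speed limit or range.

## Working session

There is one attempt and no reset: what is moved stays moved. The work goes in short steps, Python scripts to look and compute and a tool call to move; the robot and the scene stay as the last step left them, time stands still between calls to the robot, and variables do not carry over. Pictures are saved under pics/ and viewed, and the job is handed in when it is done.

Besides the shell and the picture viewer there is one more tool, called after "Emit:" by a JSON object that holds its "name" and its "arguments". drive_tool: Moves the arm, as the interface text tells. Its arguments: {"type":"object","properties":{"increments":{"type":"string"},"grip":{"type":"number"},"squeeze":{"type":"number"}},"required":["increments"]}

```bash
ls; mkdir -p pics; python3 - <<'E'
from station import bot
import cv2
print(bot.get_obs(), bot.finger_overhang)
for n in ["scene","top","wrist"]:
    c=bot.calibration(n); print(n,c)
    cv2.imwrite(f"pics/a_{n}.png",bot.read_camera(n)[:,:,::-1])
E
```

```text
pics
{'t': 0.0, 'q': array([-1.38210011,  0.47778542,  0.02233282,  1.55645202, -0.01152057,
        1.10928812, -0.08310614]), 'joint_vel': array([ 2.00807183e-03, -4.80327797e-04,  6.58250332e-04,  6.59704977e-05,
       -1.20672683e-03, -5.52598485e-04,  4.89505344e-04]), 'joint_torque': array([-5.32386675e-04, -5.96441817e+01,  1.60782225e+00, -2.81197429e+01,
        1.25022573e-02,  9.33405769e-03, -5.27384813e-06]), 'eef_pos': array([0.19725019, 0.64496176, 0.25233514]), 'tool_rot': array([-7.76954675e-05,  1.47847834e-01,  9.89009708e-01, -8.99211957e-04]), 'contact_force': array([-0.51671897,  0.08375109, -0.11526513]), 'torque': array([0.00713862, 0.02611126, 0.00899404]), 'gripper_width': 0.995282670709438} 0.022
scene {'fx': 449.4533505995663, 'fy': 449.4533505995663, 'cx': 281.65248969377967, 'cy': 207.7166862850486, 'camera_from_world': array([[ 0.25006729,  0.96822185, -0.00357717, -0.13310461],
       [ 0.71205676, -0.18640726, -0.67692504, -0.32037721],
       [-0.65608043,  0.16672966, -0.73604327,  1.45442789],
       [ 0.        ,  0.        ,  0.        ,  1.        ]])}
top {'fx': 450.42476928436474, 'fy': 450.42476928436474, 'cx': 276.32945837635464, 'cy': 210.22601574377563, 'camera_from_world': array([[-0.00322408, -0.99995169,  0.00928582, -0.00852508],
       [-0.99676306,  0.00246758, -0.08035738,  0.56891157],
       [ 0.08033058, -0.00951484, -0.99672286,  1.27144587],
       [ 0.        ,  0.        ,  0.        ,  1.        ]])}
wrist {'fx': 325.31050553188527, 'fy': 325.31050553188527, 'cx': 278.01650526293906, 'cy': 206.47360097480885, 'camera_from_world': array([[ 0.29411322,  0.95576992, -0.00112875, -0.67380814],
       [ 0.91156495, -0.2801549 ,  0.30093617, -0.03743852],
       [ 0.28730951, -0.08953824, -0.95364362,  0.37956963],
       [ 0.        ,  0.        ,  0.        ,  1.        ]])}
```

View pics/a_scene.png

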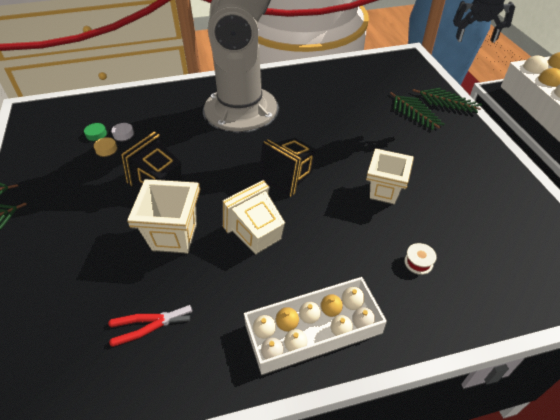

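View pics/a_top.png

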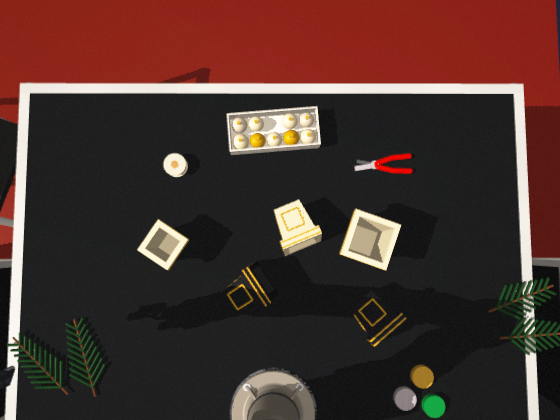

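View pics/a_wrist.png

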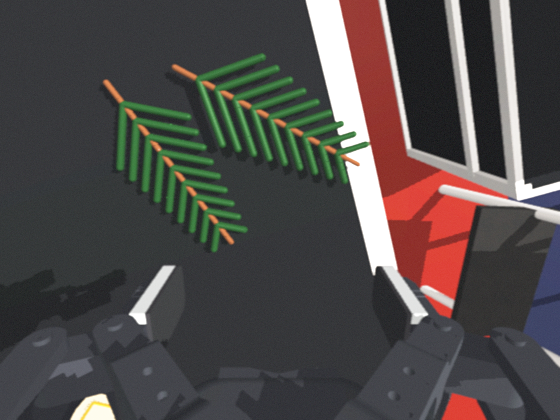

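```bash
python3 - <<'E'
import cv2,numpy as np
s=cv2.imread("pics/a_scene.png");t=cv2.imread("pics/a_top.png")
def crop(im,x0,y0,w,h,k,name):
    o=cv2.resize(im[y0:y0+h,x0:x0+w],None,fx=k,fy=k,interpolation=cv2.INTER_CUBIC)
    for i in range(0,w,10): cv2.putText(o,str(x0+i),(i*k,8),0,.3,(0,255,255));cv2.line(o,(i*k,10),(i*k,14),(0,255,255))
    for i in range(0,h,10): cv2.putText(o,str(y0+i),(0,i*k+4),0,.3,(0,255,255))
    return o
a=crop(s,120,170,170,90,4,"");cv2.imwrite("pics/b1.png",a)
a=crop(t,270,190,135,90,5,"");cv2.imwrite("pics/b2.png",a)
a=np.hstack([crop(t,130,215,65,65,6,""),crop(s,360,145,60,65,6,"")]);cv2.imwrite("pics/b3.png",a)
E
```

```text
(no output)
```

View pics/b1.png

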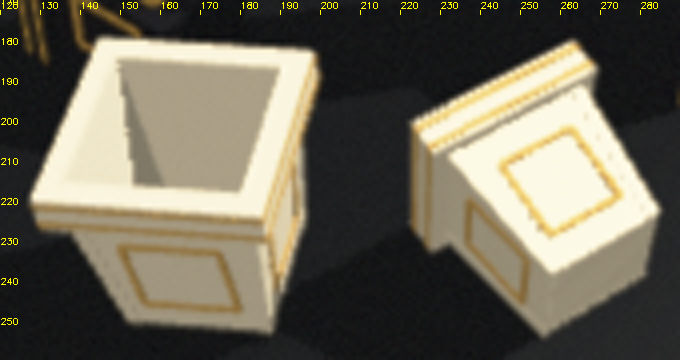

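View pics/b2.png

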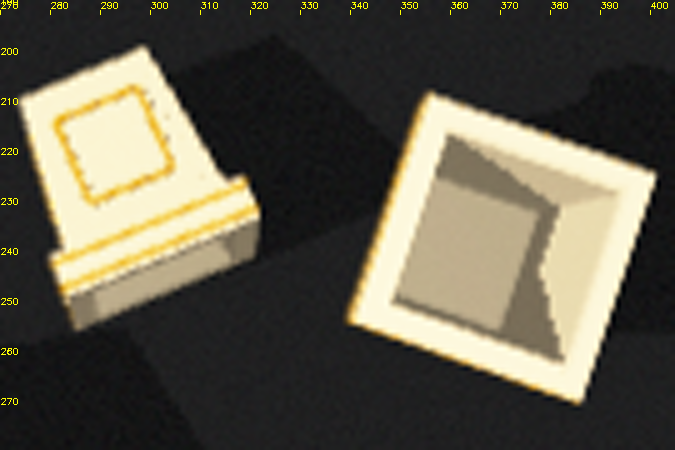

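View pics/b3.png

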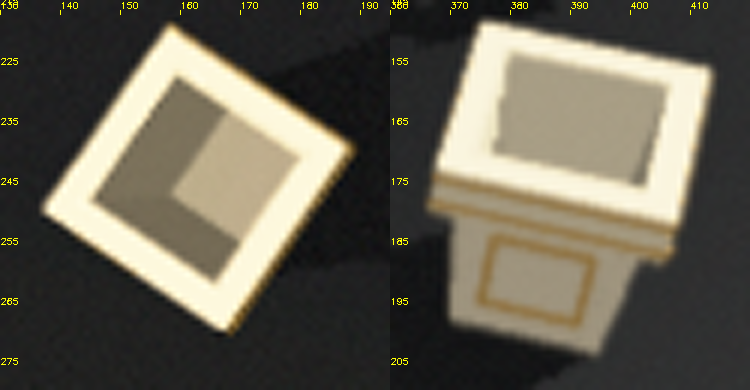

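```bash
cat > h.py <<'E'
from station import bot
import cv2,numpy as np
from scipy.optimize import least_squares
def proj(c,P):
    P=np.atleast_2d(P);T=np.array(c["camera_from_world"]);q=P@T[:3,:3].T+T[:3,3]
    return np.c_[c["fx"]*q[:,0]/q[:,2]+c["cx"],c["fy"]*q[:,1]/q[:,2]+c["cy"]]
def Rz(a): return np.array([[np.cos(a),-np.sin(a),0],[np.sin(a),np.cos(a),0],[0,0,1]])
def ray(c,uv,z):
    T=np.array(c["camera_from_world"]);R=T[:3,:3];o=-R.T@T[:3,3]
    d=R.T@np.array([(uv[0]-c["cx"])/c["fx"],(uv[1]-c["cy"])/c["fy"],1]);return o+d*(z-o[2])/d[2]
def sq(h,z,n=1): return np.array([[h,h,z],[h,-h,z],[-h,-h,z],[-h,h,z]])
def fitup(obs,h,z,x0):
    # obs list of (cal,[4 corners]); corners assigned to nearest
    M=sq(h,z)
    def f(p):
        W=M@Rz(p[2]).T+[p[0],p[1],0];r=[]
        for c,uv in obs:
            q=proj(c,W);uv=np.array(uv,float)
            for u in uv:
                d=q-u;r.append(d[np.argmin((d**2).sum(1))])
        return np.concatenate(r)
    best=min((least_squares(f,[x0[0],x0[1],a]) for a in np.linspace(-.7,.8,6)),key=lambda s:s.cost)
    return best.x,np.round(f(best.x).reshape(-1,2),1)
E
cat > f.py <<'E'
from h import *
t=bot.calibration("top");s=bot.calibration("scene")
L=[(t,[(355.6,208.4),(401.4,224.6),(386.6,270.4),(339.4,254.4)]),(s,[(144.2,179.7),(199.3,182.7),(186,225.5),(128,221.2)])]
S=[(t,[(158,219.2),(188.8,240),(168.3,270.3),(137,249.7)]),(s,[(375.8,148.7),(413.7,156.3),(408,182.7),(368,173.7)])]
for n,o,h,z in(("L",L,.063,.13),("S",S,.0485,.1)):
    x0=ray(t,np.mean(o[0][1],0),z); x,r=fitup(o,h,z,x0);print(n,x0,x,r.tolist())
a=np.radians(11.0)
def mid(p,M):
    c,s_=np.cos(p[2]),np.sin(p[2]);z=np.array([np.cos(a)*c,np.cos(a)*s_,np.sin(a)]);x=np.array([-np.sin(a)*c,-np.sin(a)*s_,np.cos(a)]);y=np.cross(z,x)
    return np.array([p[0],p[1],.0368])+M@np.array([x,y,z])
B=.0375;C=.05575;Z=.115;Y=.091
# (point with sign y free) pairs; y sign +: world y? determined by order
M=np.array([[B,1,0],[B,-1,0],[C,1,Z],[C,-1,Z],[C,1,Y],[C,-1,Y],[-C,1,Z],[-C,-1,Z]],float)
M[:,1]*=np.where(M[:,2]==0,B,C)
Mt=M; 
M2=np.array([[C,C,Z],[C,-C,Z],[C,C,Y],[C,-C,Y],[B,B,0],[B,-B,0],[-B,B,0],[-B,-B,0]])
ut=np.array([(299.4,199),(274,209.6),(322,232.4),(282.4,248.4),(319.4,225.6),(280,241),(321.6,241),(285.6,256)])
us=np.array([(223.2,201.2),(263.7,180),(228,207.5),(269.2,187),(258.2,238.2),(285,222.5),(256.2,253.7),(281.2,238.7)])
for sg in(1,-1):
    f=lambda p:np.r_[proj(t,mid(p,Mt*[1,sg,1]))-ut,proj(s,mid(p,M2*[1,sg,1]))-us].ravel()
    r=least_squares(f,[.55,0,3.14]);print(sg,r.x,r.cost,np.round(f(r.x).reshape(-1,2),1).tolist())
    print(mid(r.x,np.array([[0,0,Z],[C,0,Z],[0.041,0,Z],[-B,0,0]])))
for n,p in(("reel",(175,165)),("tray",(273,130)),("sec",(375,164)),("blk1",(250,285)),("blk2",(380,320))):
    print(n,ray(t,p,.03))
E
python3 f.py
```

```text
L [ 0.4826337  -0.25689153  0.13      ] [ 0.48457437 -0.25639751 -0.33880803] [[-0.2, -0.1], [-0.7, -0.6], [-0.7, -0.9], [0.8, -0.9], [0.6, -0.2], [-1.1, -0.1], [-0.3, -1.5], [-0.4, -0.9]]
S [0.47049563 0.29446334 0.1       ] [ 0.47204423  0.29630262 -0.58420633] [[-0.3, -0.0], [-1.3, -1.0], [-1.2, -0.8], [0.1, -0.3], [-0.8, 0.1], [-0.8, 0.4], [-0.7, -0.8], [-0.6, -0.7]]
1 [ 0.46825454 -0.02290444  5.58490831] 9316.379378529868 [[-9.3, 57.1], [-4.9, 28.9], [0.2, -3.3], [7.6, -46.0], [-3.0, 10.4], [4.3, -31.7], [1.0, -16.0], [7.6, -55.5], [-0.5, 2.5], [3.1, 39.7], [0.2, -9.2], [2.5, 26.8], [-4.7, -50.5], [-4.0, -25.4], [-3.9, -42.0], [-2.5, -17.5]]
[[ 5.54720550e-01 -9.54794470e-02  5.87430345e-02]
 [ 5.46572668e-01 -8.86405446e-02  1.13468750e-01]
 [ 5.48728386e-01 -9.04499403e-02  9.89897490e-02]
 [ 4.73735176e-01 -2.75045955e-02 -1.10193793e-05]]
-1 [ 0.57446758 -0.03941601  3.5317226 ] 5.418059125958711 [[-0.8, 0.2], [-0.4, -0.1], [-0.3, 0.3], [0.6, 0.5], [-1.4, -0.9], [-0.4, -0.3], [-1.2, -0.3], [-0.7, -0.5], [-0.5, -0.6], [-0.9, 0.1], [0.4, 0.6], [-0.6, 0.0], [-0.7, -0.3], [-0.5, -0.0], [-0.8, 0.0], [-0.3, 0.0]]
[[ 4.70062834e-01 -8.23479595e-02  5.87430345e-02]
 [ 4.79901122e-01 -7.83023881e-02  1.13468750e-01]
 [ 4.77298167e-01 -7.93727411e-02  9.89897490e-02]
 [ 5.67849899e-01 -4.21372506e-02 -1.10193793e-05]]
reel [0.69949205 0.28085458 0.03      ]
tray [ 0.80169937 -0.00117791  0.03      ]
sec [ 0.70153133 -0.29545749  0.03      ]
blk1 [0.35705157 0.06482015 0.03      ]
blk2 [ 0.25826398 -0.30028228  0.03      ]
```

Emit:
{"name": "drive_tool", "arguments": {"increments": "0.02 -0.035 0 -0.07;0.02 -0.035 0 -0.07;0.02 -0.035 0 -0.07;0.02 -0.035 0 -0.07;0.02 -0.035 0 -0.07;0.02 -0.035 0 -0.07;0.02 -0.035 0 -0.07;0.02 -0.035 0 -0.07;0.02 -0.035 0 -0.07;0.02 -0.035 0 -0.07;0.02 -0.035 0 -0.07;0.02 -0.035 0 -0.07"}}

```text
t: 1.15
eef_pos: [0.4378, 0.2236, 0.2534]
tool_rot: [-0.0, 0.54, 0.842, 0.0]
contact_force: [2.0, 1.0, 0.8]
gripper_width: 1.0
```

```bash
python3 - <<'E'
from h import *
a=bot.read_camera("scene");b=bot.read_camera("wrist")
o=bot.get_obs();print(o["t"],o["eef_pos"],o["tool_rot"],o["contact_force"])
c=bot.calibration("scene");u=proj(c,[o["eef_pos"]])[0].astype(int);print(u)
x=max(0,u[0]-75);y=max(0,u[1]-80)
cv2.imwrite("pics/c1.png",cv2.resize(a[y:y+130,x:x+150,::-1],None,fx=5,fy=4.6,interpolation=cv2.INTER_CUBIC))
E
```

```text
1.25 [0.44029134 0.21872542 0.25353949] [ 1.05420949e-03  5.43612650e-01  8.39335429e-01 -4.61067174e-04] [-0.87970088  0.03587708 -0.2063465 ]
[364 110]
```

View pics/c1.png

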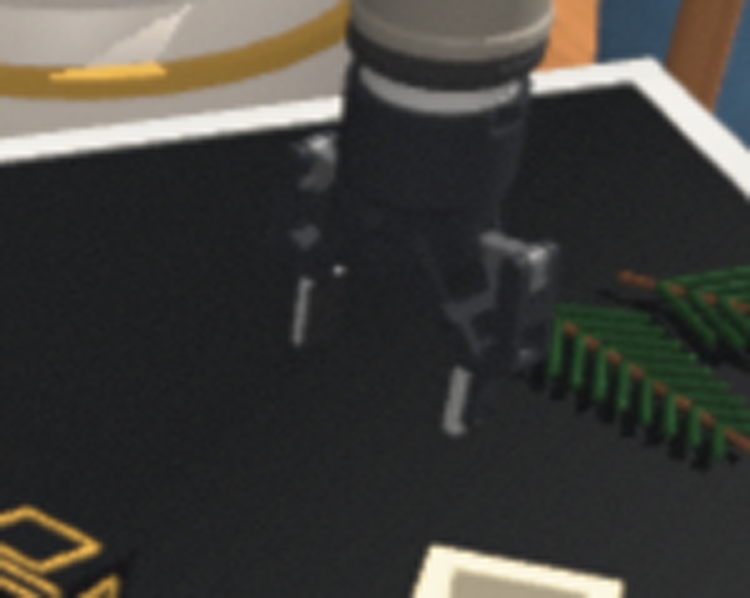

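```bash
python3 - <<'E'
from h import *
c=bot.calibration("scene");e=np.array([.4403,.2187,.2535]);y=np.array([.913,.408,0]);x=np.array([-.408,.913,0])
for s in(1,-1):
  for h in(-.03,-.015,.009,.022):
    for w in(-.011,.011):
      print(s,h,w,((proj(c,e+s*.0425*y+w*x-[0,0,h])[0]-[289,30])*[5,4.6]).round())
E
```

```text
1 -0.03 -0.011 [442. 368.]
1 -0.03 0.011 [477. 351.]
1 -0.015 -0.011 [436. 395.]
1 -0.015 0.011 [471. 377.]
1 0.009 -0.011 [428. 436.]
1 0.009 0.011 [462. 418.]
1 0.022 -0.011 [424. 458.]
1 0.022 0.011 [458. 440.]
-1 -0.03 -0.011 [302. 288.]
-1 -0.03 0.011 [337. 273.]
-1 -0.015 -0.011 [299. 315.]
-1 -0.015 0.011 [333. 299.]
-1 0.009 -0.011 [293. 355.]
-1 0.009 0.011 [327. 339.]
-1 0.022 -0.011 [290. 377.]
-1 0.022 0.011 [324. 361.]
```

Emit:
{"name": "drive_tool", "arguments": {"increments": "0.0067 -0.0286 -0.0113 -0.003;0.0067 -0.0286 -0.0113 -0.003;0.0067 -0.0286 -0.0113 -0.003;0.0067 -0.0286 -0.0113 -0.003;0.0067 -0.0286 -0.0113 -0.003;0.0067 -0.0286 -0.0113 -0.003;0.0067 -0.0286 -0.0113 -0.003;0.0067 -0.0286 -0.0113 -0.003;0.0067 -0.0286 -0.0113 -0.003;0.0067 -0.0286 -0.0113 -0.003;0 0 0 0;0 0 0 0", "grip": 1.0}}

```text
t: 2.25
eef_pos: [0.504, -0.0619, 0.1396]
tool_rot: [-0.0, 0.552, 0.834, -0.001]
contact_force: [-0.3, 0.7, -0.6]
gripper_width: 1.002
```

```bash
cat >> h.py <<'E'
def st():
    o=bot.get_obs();w,x,y,z=o["tool_rot"]
    ya=np.arctan2(1-2*(x*x+z*z),2*(x*y-w*z))
    print("t",round(o["t"],2),"p",o["eef_pos"].round(4),"jawang",round(ya,4),"F",o["contact_force"].round(1),"g",round(o["gripper_width"],3));return o
E
python3 - <<'E'
from h import *
a=bot.read_camera("scene");b=bot.read_camera("wrist")
st()
cv2.imwrite("pics/d1.png",np.hstack([cv2.resize(a[110:270,190:330,::-1],(420,480)),cv2.resize(b[:,:,::-1],(380,480))]))
E
```

```text
t 2.35 p [ 0.5044 -0.0594  0.1403] jawang 0.4051 F [ 0.8  0.3 -0.4] g 1.003
```

View pics/d1.png

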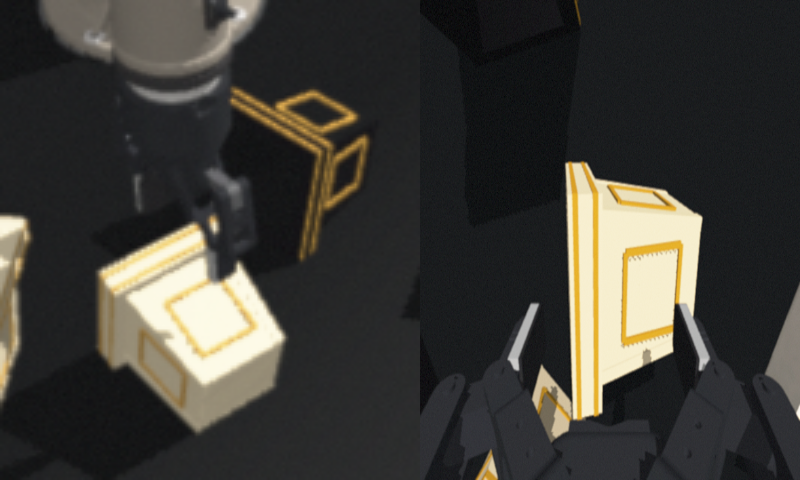

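Emit:
{"name": "drive_tool", "arguments": {"increments": "0.001 -0.0035 -0.007 -0.007;0.001 -0.004 -0.007 -0.008;0.001 0 -0.007 0;0 0 -0.007 0;0 0 -0.007 0;0 0 -0.006 0;0 0 0 0;0 0 0 0"}}

```text
t: 3.02
eef_pos: [0.5071, -0.0679, 0.0988]
tool_rot: [-0.0, 0.557, 0.83, -0.0]
contact_force: [0.1, -0.6, 0.9]
gripper_width: 1.001
```

```bash
python3 - <<'E'
from h import *
a=bot.read_camera("scene");b=bot.read_camera("wrist")
st()
cv2.imwrite("pics/d2.png",np.hstack([cv2.resize(a[110:270,190:330,::-1],(420,480)),cv2.resize(b[:,:,::-1],(380,480))]))
E
```

```text
t 3.12 p [ 0.5076 -0.068   0.0994] jawang 0.3889 F [0.1 0.3 0.2] g 0.999
```

View pics/d2.png

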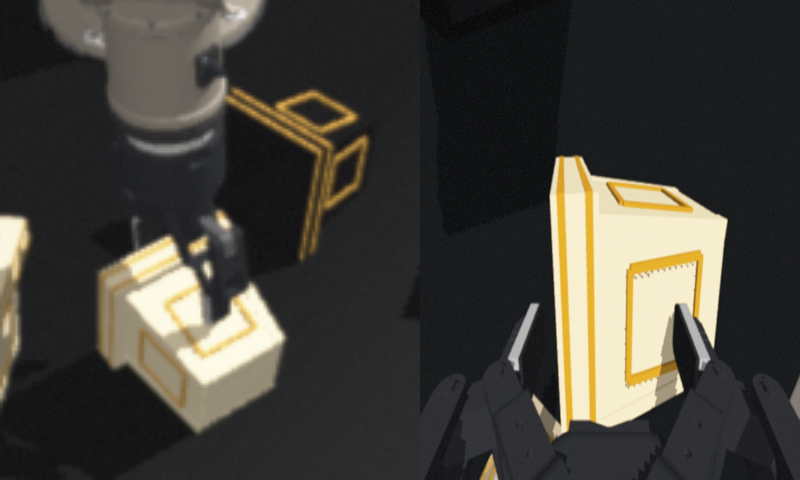

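Emit:
{"name": "drive_tool", "arguments": {"increments": "0.0037 0.0015 -0.0015 0;0.0037 0.0015 -0.0015 0;0.0028 0.0011 0 0;0.0028 0.0011 0.004 0;0.0032 0.0013 0.004 0;0.0037 0.0015 0.004 0;0.0042 0.0017 0.004 0;0.0042 0.0017 0.004 0"}}

```text
t: 3.78
eef_pos: [0.5361, -0.0565, 0.1169]
tool_rot: [0.0, 0.557, 0.83, 0.0]
contact_force: [-0.9, -0.3, -0.1]
gripper_width: 1.002
```

```bash
python3 - <<'E'
from h import *
st()
a=bot.read_camera("scene");b=bot.read_camera("wrist")
st()
cv2.imwrite("pics/d3.png",np.hstack([cv2.resize(a[110:270,190:330,::-1],(420,480)),cv2.resize(b[:,:,::-1],(380,480))]))
E
```

```text
t 3.78 p [ 0.5361 -0.0565  0.1169] jawang 0.3889 F [-0.9 -0.3 -0.1] g 1.002
t 3.88 p [ 0.5373 -0.0561  0.1173] jawang 0.3898 F [-0.6 -0.4  0.2] g 0.999
```

View pics/d3.png

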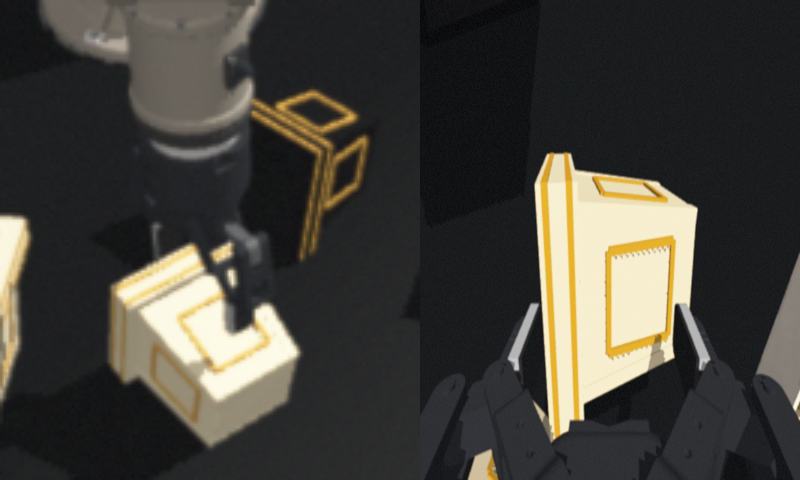

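Emit:
{"name": "drive_tool", "arguments": {"increments": "-0.005 -0.002 0.01 0;-0.005 -0.002 0.03 0;-0.01 -0.005 0.04 0;-0.03 -0.01 0.02 0;-0.03 -0.01 0 0;-0.03 -0.01 0 0;0 0 0 0", "grip": 0.42}}

```text
t: 4.47
eef_pos: [0.4196, -0.0978, 0.2162]
tool_rot: [-0.002, 0.559, 0.829, 0.0]
contact_force: [-0.9, -0.4, -0.6]
gripper_width: 0.417
```

```bash
python3 - <<'E'
from h import *
st()
a=bot.read_camera("scene");b=bot.read_camera("top")
cv2.imwrite("pics/e_s.png",a[:,:,::-1]);cv2.imwrite("pics/e_t.png",b[:,:,::-1])
cv2.imwrite("pics/e1.png",np.hstack([cv2.resize(a[160:260,210:310,::-1],(400,400),interpolation=cv2.INTER_CUBIC),cv2.resize(b[170:270,250:350,::-1],(400,400),interpolation=cv2.INTER_CUBIC)]))
E
```

```text
t 4.47 p [ 0.4196 -0.0978  0.2162] jawang 0.3843 F [-0.9 -0.4 -0.6] g 0.417
```

View pics/e1.png

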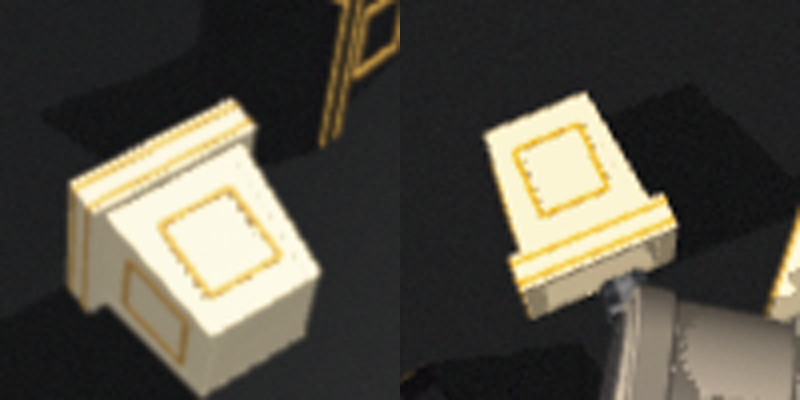

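```bash
cat > m.py <<'E'
from h import *
t=bot.calibration("top");s=bot.calibration("scene")
a=np.radians(11.0);B=.0375;C=.05575;Z=.115;Y=.091
def mid(p,M):
    c,s_=np.cos(p[2]),np.sin(p[2]);z=np.array([np.cos(a)*c,np.cos(a)*s_,np.sin(a)]);x=np.array([-np.sin(a)*c,-np.sin(a)*s_,np.cos(a)]);y=np.cross(z,x)
    return np.array([p[0],p[1],.0368])+M@np.array([x,y,z])
Mt=np.array([[B,-B,0],[B,B,0],[C,-C,Z],[C,C,Z],[C,-C,Y],[C,C,Y]])
Ms=np.array([[C,-C,Z],[C,C,Z],[C,-C,Y],[C,C,Y],[B,-B,0],[B,B,0],[-B,-B,0],[-B,B,0]])*[1,1,1]
Ms[:,1]*=-1;  
Ms=np.array([[C,-C,Z],[C,C,Z],[C,-C,Y],[C,C,Y],[B,-B,0],[B,B,0],[-B,-B,0],[-B,B,0]])
def fit(ut,us):
    ut=np.array(ut)-.5;us=np.array(us)-.5
    f=lambda p:np.r_[proj(t,mid(p,Mt))-ut,proj(s,mid(p,Ms))-us].ravel()
    r=least_squares(f,[.58,-.03,3.53],loss="soft_l1");print(r.x,np.round(f(r.x).reshape(-1,2),1).tolist())
    p=r.x;print("pivot",mid(p,np.array([[-B,0,0.]]))[0],"ledge top",mid(p,np.array([[C,0,Y]]))[0],"face",mid(p,np.array([[C,0,Z]]))[0]);return p
if __name__=="__main__":
    fit([(296.7,193),(271.2,204.2),(318.7,227.5),(280.5,242.5),(315.7,218.7),(277.5,234.5)],
    [(227.5,205.7),(268,184.2),(233,213),(274.2,191.2),(261.2,243.7),(290,227.5),(261.2,258.7),(286.2,243.7)])
E
sed -i 's/^    fit(\[/    fit([/' m.py; python3 m.py
```

```text
[ 0.5910683  -0.03222048  3.52683429] [[-0.2, 0.8], [0.2, -0.2], [0.6, -0.3], [0.1, 0.6], [0.0, 0.4], [-0.3, 0.4], [0.2, -0.2], [0.1, 0.5], [0.5, 0.1], [-0.2, 0.6], [1.6, -0.3], [-0.1, 0.3], [-0.8, 0.4], [-0.1, 0.2]]
pivot [ 5.84437390e-01 -3.49093390e-02 -1.10193793e-05] ledge top [ 0.51814523 -0.06179103  0.10888933] face [ 0.49631288 -0.07064413  0.11346875]
```

Emit:
{"name": "drive_tool", "arguments": {"increments": "0.029 0.0104 -0.012 0;0.029 0.0104 -0.02 0;0.0286 0.0104 -0.03 0;0 0 0 0;0 0 0 0;0 0 0 0"}}

```text
t: 5.07
eef_pos: [0.5117, -0.0649, 0.1548]
tool_rot: [-0.0, 0.557, 0.83, -0.001]
contact_force: [-0.2, 0.1, -0.2]
gripper_width: 0.42
```

```bash
python3 - <<'E'
from h import *
a=bot.read_camera("scene");b=bot.read_camera("wrist")
st()
cv2.imwrite("pics/e3.png",np.hstack([cv2.resize(a[130:250,200:305,::-1],(420,480)),cv2.resize(b[:,:,::-1],(380,480))]))
E
```

```text
t 5.17 p [ 0.5117 -0.0653  0.1562] jawang 0.3878 F [0.5 1.  0.1] g 0.418
```

View pics/e3.png

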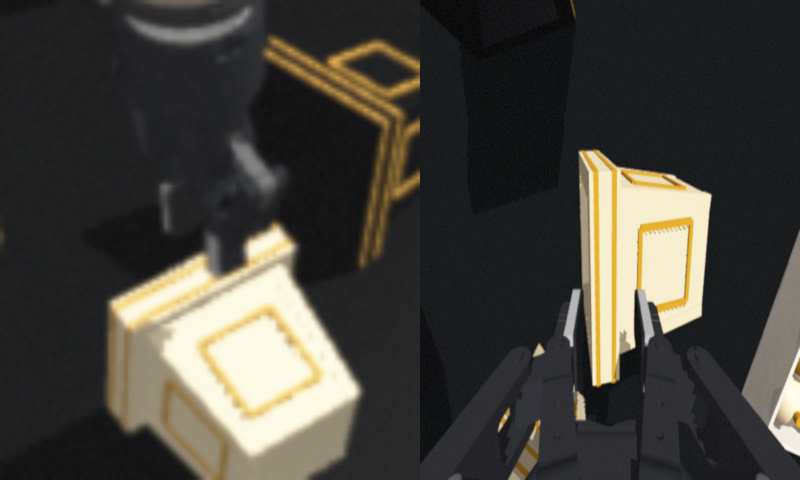

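Emit:
{"name": "drive_tool", "arguments": {"increments": "-0.0046 -0.0018 -0.004 0;0 0 -0.004 0;0 0 -0.004 0;0 0 -0.004 0;0 0 -0.004 0;0 0 -0.004 0;0 0 0 0"}}

```text
t: 5.75
eef_pos: [0.5065, -0.0664, 0.1302]
tool_rot: [-0.001, 0.557, 0.83, -0.0]
contact_force: [-0.6, -0.4, -0.6]
gripper_width: 0.419
```

Emit:
{"name": "drive_tool", "arguments": {"increments": "0 0 -0.002 0;0 0 -0.002 0;0 0 -0.001 0;0 0 0 0"}}

```text
t: 6.08
eef_pos: [0.507, -0.0664, 0.1258]
tool_rot: [-0.0, 0.557, 0.83, -0.0]
contact_force: [-0.4, 0.1, 0.5]
gripper_width: 0.425
```

```bash
python3 - <<'E'
from h import *
a=bot.read_camera("scene");b=bot.read_camera("wrist")
st()
cv2.imwrite("pics/e4.png",np.hstack([cv2.resize(a[130:250,200:305,::-1],(420,480)),cv2.resize(b[:,:,::-1],(380,480))]))
E
```

```text
t 6.18 p [ 0.5071 -0.0664  0.1261] jawang 0.389 F [ 0.2 -0.5 -0.3] g 0.423
```

View pics/e4.png

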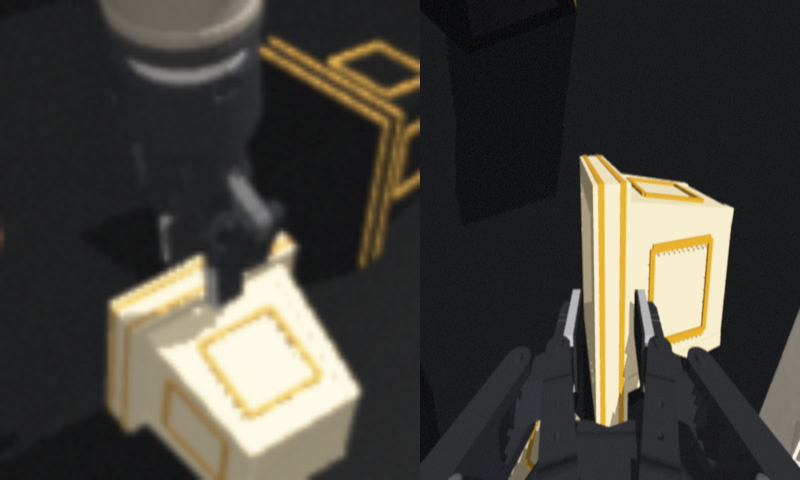

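Emit:
{"name": "drive_tool", "arguments": {"increments": "0 0 -0.0015 0;0 0 -0.001 0;0 0 -0.001 0;0 0 0 0"}}

```text
t: 6.52
eef_pos: [0.5068, -0.0664, 0.1224]
tool_rot: [-0.0, 0.557, 0.83, -0.0]
contact_force: [0.5, -0.4, -0.2]
gripper_width: 0.423
```

Emit:
{"name": "drive_tool", "arguments": {"increments": "0 0 -0.001 0;0 0 -0.001 0;0 0 -0.001 0;0 0 0 0"}}

```text
t: 6.85
eef_pos: [0.5069, -0.0665, 0.1194]
tool_rot: [-0.0, 0.557, 0.83, -0.0]
contact_force: [-0.5, -0.3, -0.0]
gripper_width: 0.42
```

Emit:
{"name": "drive_tool", "arguments": {"increments": "0 0 0 0;0 0 0 0;0 0 0 0;0 0 0 0", "grip": 0.2, "squeeze": 25}}

```text
t: 7.18
eef_pos: [0.508, -0.0663, 0.1202]
tool_rot: [0.001, 0.557, 0.83, 0.001]
contact_force: [0.4, 0.5, 5.5]
gripper_width: 0.295
```

```bash
python3 - <<'E'
from h import *
a=bot.read_camera("scene");b=bot.read_camera("wrist")
st()
cv2.imwrite("pics/e5.png",np.hstack([cv2.resize(a[130:250,200:305,::-1],(420,480)),cv2.resize(b[:,:,::-1],(380,480))]))
E
```

```text
t 7.28 p [ 0.508  -0.0663  0.1202] jawang 0.3891 F [0.9 1.8 4.7] g 0.294
```

View pics/e5.png

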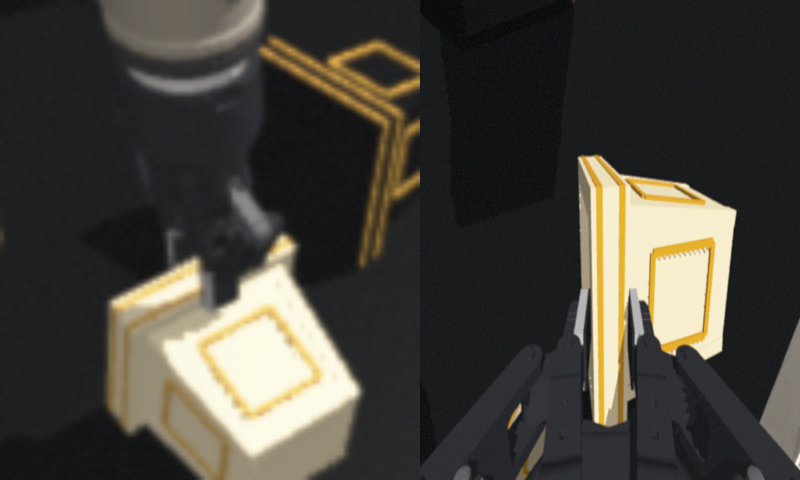

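Emit:
{"name": "drive_tool", "arguments": {"increments": "0 0 0.002 0;0.0015 0.0006 0.003 0;0.003 0.0011 0.003 0;0.003 0.0011 0.003 0;0.003 0.0011 0.003 0;0 0 0 0"}}

```text
t: 7.78
eef_pos: [0.5187, -0.0621, 0.1341]
tool_rot: [0.001, 0.557, 0.831, 0.0]
contact_force: [-0.3, 0.1, -3.4]
gripper_width: 0.292
```

```bash
python3 - <<'E'
from h import *
a=bot.read_camera("scene");b=bot.read_camera("wrist")
st()
cv2.imwrite("pics/e6.png",np.hstack([cv2.resize(a[130:250,200:305,::-1],(420,480)),cv2.resize(b[:,:,::-1],(380,480))]))
E
```

```text
t 7.88 p [ 0.5176 -0.0624  0.1336] jawang 0.3893 F [-0.7 -0.4 -4.1] g 0.292
```

View pics/e6.png

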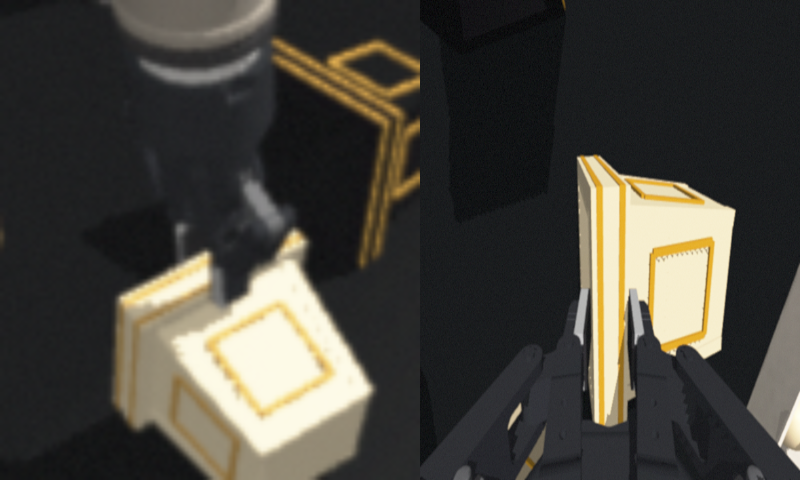

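Emit:
{"name": "drive_tool", "arguments": {"increments": "0 0 0 0;0 0 0 0;0 0 0 0", "grip": 0.305, "squeeze": 60}}

```text
t: 8.13
eef_pos: [0.5172, -0.0626, 0.1334]
tool_rot: [-0.0, 0.557, 0.83, -0.0]
contact_force: [0.4, -0.0, -4.8]
gripper_width: 0.303
```

```bash
python3 - <<'E'
from h import *
a=bot.read_camera("scene")
st()
cv2.imwrite("pics/e7.png",np.hstack([cv2.resize(a[130:250,200:305,::-1],(420,480))]))
E
```

```text
t 8.18 p [ 0.5173 -0.0626  0.1334] jawang 0.3888 F [ 0.1 -0.2 -5.1] g 0.303
```

View pics/e7.png

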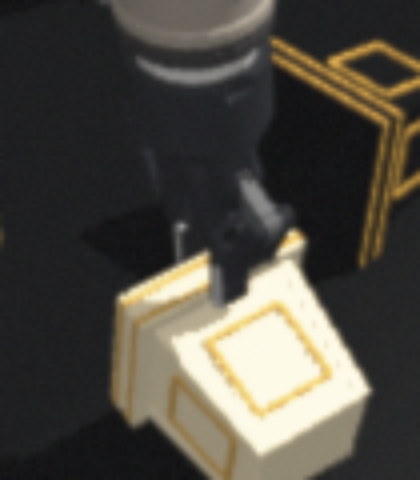

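Emit:
{"name": "drive_tool", "arguments": {"increments": "0 0 0 0;0 0 0 0;0 0 0 0", "grip": 0.325}}

```text
t: 8.43
eef_pos: [0.5178, -0.0627, 0.1339]
tool_rot: [0.0, 0.557, 0.83, 0.0]
contact_force: [-0.2, -0.2, -0.4]
gripper_width: 0.327
```

```bash
cat > look.py <<'E'
from h import *
import sys
a=bot.read_camera("scene")
st()
x,y=int(sys.argv[2]),int(sys.argv[3])
cv2.imwrite("pics/%s.png"%sys.argv[1],cv2.resize(a[y:y+120,x:x+140,::-1],(560,480)))
E
python3 look.py e8 190 130
```

```text
t 8.48 p [ 0.5178 -0.0627  0.1339] jawang 0.3888 F [ 0.2 -0.4 -0.2] g 0.326
```

View pics/e8.png

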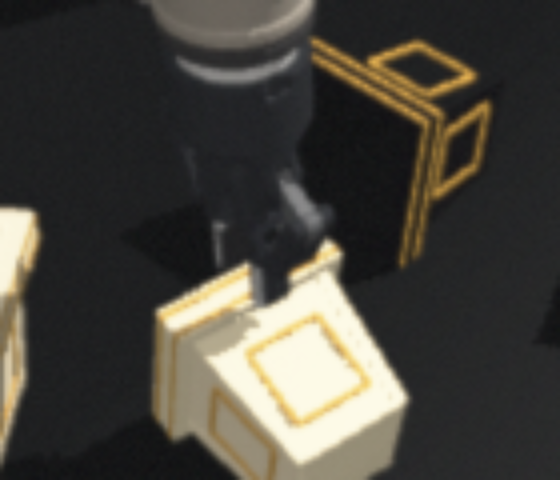

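Emit:
{"name": "drive_tool", "arguments": {"increments": "0 0 0.01 0;0 0 0.03 0;0 0 0.04 0;-0.03 0.01 0.02 0;-0.03 0.01 0 0;-0.03 0.01 0 0;0 0 0 0", "grip": 0.5}}

```text
t: 9.07
eef_pos: [0.4224, -0.0315, 0.2337]
tool_rot: [-0.002, 0.557, 0.831, 0.0]
contact_force: [-0.2, 1.0, -0.2]
gripper_width: 0.501
```

```bash
python3 - <<'E'
from h import *
st()
a=bot.read_camera("scene");b=bot.read_camera("top")
cv2.imwrite("pics/f1.png",np.hstack([cv2.resize(a[160:260,210:310,::-1],(400,400),interpolation=cv2.INTER_CUBIC),cv2.resize(b[170:270,250:350,::-1],(400,400),interpolation=cv2.INTER_CUBIC)]))
E
```

```text
t 9.07 p [ 0.4224 -0.0315  0.2337] jawang 0.3898 F [-0.2  1.  -0.2] g 0.501
```

View pics/f1.png

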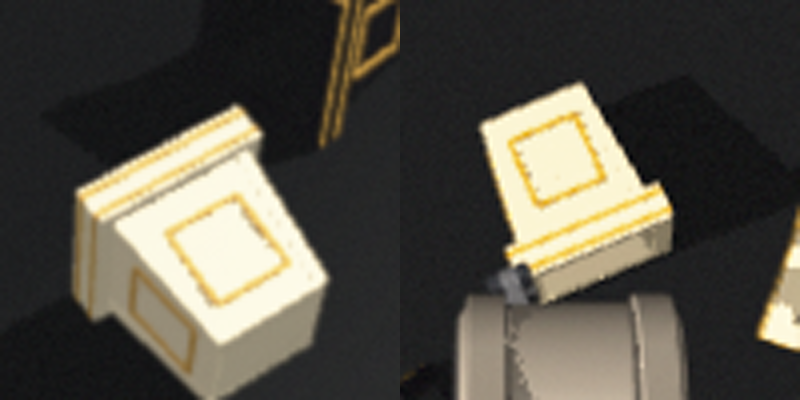

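```bash
python3 - <<'E'
import m
from m import *
p=fit([(295.7,190.5),(270.2,201.5),(318.2,223),(280,239.8),(315,216),(277,232.5)],
[(228.7,208),(269.5,186.2),(234.2,215),(275.5,193),(263.2,246.7),(292,229.5),(262.5,260),(288.2,245.7)])
al=p[2]-np.pi;u=np.array([np.cos(al),np.sin(al)]);v=np.array([-np.sin(al),np.cos(al)])
P=mid(p,np.array([[-B,0,0.]]))[0][:2]
print("al",al,"u",u,"P",P,"target",P-.1095*u+.0485*v, "collar +v side", (mid(p,np.array([[0,C,Z],[0,-C,Z]]))))
E
```

```text
[ 0.59820475 -0.02968702  3.5380515 ] [[-0.2, 0.6], [0.3, 0.0], [0.4, 1.1], [0.1, 0.6], [-0.1, 0.1], [-0.4, -0.2], [0.3, -0.0], [-0.2, 0.5], [0.8, 0.6], [-0.2, 0.8], [1.6, -0.9], [-0.2, 0.3], [-0.3, 1.4], [-0.5, 0.2]]
pivot [ 5.91604424e-01 -3.24500878e-02 -1.10193793e-05] ledge top [ 0.52561797 -0.06007369  0.10888933] face [ 0.50388629 -0.06917112  0.11346875]
al 0.39645884907150153 u [0.92243421 0.38615429] P [ 0.59160442 -0.03245009] target [ 0.4718694  -0.02999592] collar +v side [[ 0.4725457  -0.02185316  0.05874303]
 [ 0.51560191 -0.12470458  0.05874303]]
```

Emit:
{"name": "drive_tool", "arguments": {"increments": "0.003 -0.0003 -0.006 0.125;0.003 -0.0003 -0.006 0.125;0.003 -0.0003 -0.006 0.125;0.003 -0.0003 -0.006 0.125;0.003 -0.0003 -0.006 0.125;0.003 -0.0003 -0.006 0.125;0.003 -0.0003 -0.006 0.125;0.003 -0.0003 -0.006 0.125;0.003 -0.0003 -0.006 0.125;0.003 -0.0003 -0.006 0.125;0.003 -0.0003 -0.006 0.125;0.003 -0.0003 -0.006 0.125", "grip": 0.45, "squeeze": 25}}

```text
t: 10.17
eef_pos: [0.4653, -0.0367, 0.1615]
tool_rot: [0.001, -0.161, 0.987, -0.0]
contact_force: [-0.3, 0.1, 0.5]
gripper_width: 0.45
```

Emit:
{"name": "drive_tool", "arguments": {"increments": "0 0 -0.015 0.077;0 0 -0.015 0;0 0 0 0;0 0 0 0"}}

```text
t: 10.5
eef_pos: [0.4641, -0.0367, 0.1313]
tool_rot: [-0.001, -0.196, 0.981, -0.0]
contact_force: [-0.1, 0.4, -0.5]
gripper_width: 0.451
```

```bash
cat > look2.py <<'E'
from h import *
import sys
a=bot.read_camera("scene");b=bot.read_camera("wrist")
st()
x,y=int(sys.argv[2]),int(sys.argv[3])
cv2.imwrite("pics/%s.png"%sys.argv[1],np.hstack([cv2.resize(a[y:y+120,x:x+105,::-1],(420,480)),cv2.resize(b[:,:,::-1],(380,480))]))
E
python3 look2.py g1 205 130
```

```text
t 10.6 p [ 0.4646 -0.0364  0.1322] jawang 1.9652 F [ 0.8 -0.3 -0.3] g 0.449
```

View pics/g1.png

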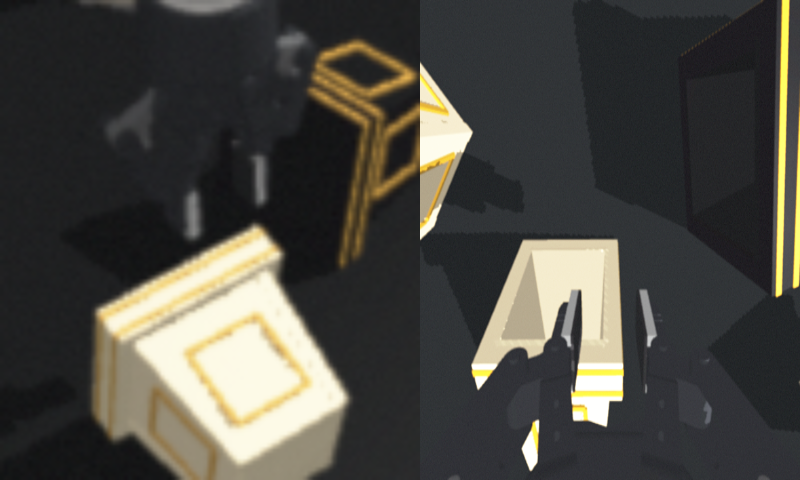

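Emit:
{"name": "drive_tool", "arguments": {"increments": "-0.0012 0.0028 -0.01 0;0 0 -0.012 0;0 0 -0.012 0;0 0 -0.012 0;0 0 -0.01 0;0 0 -0.006 0;0 0 0 0;0 0 0 0"}}

```text
t: 11.27
eef_pos: [0.4626, -0.0334, 0.0698]
tool_rot: [0.0, -0.196, 0.981, -0.0]
contact_force: [-0.2, -0.5, 0.3]
gripper_width: 0.452
```

```bash
python3 look2.py g2 205 130
```

```text
t 11.37 p [ 0.4628 -0.0334  0.0701] jawang 1.9658 F [-0.4  0.7  0.1] g 0.449
```

View pics/g2.png

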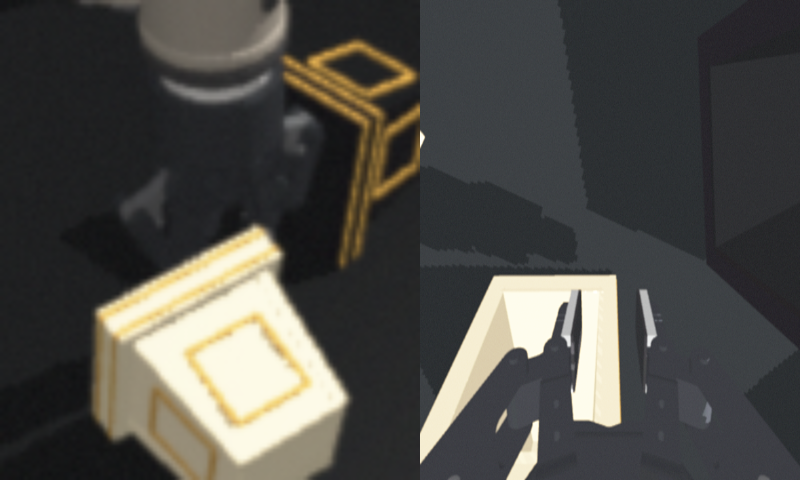

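Emit:
{"name": "drive_tool", "arguments": {"increments": "0.0028 0.0012 0 0;0.0028 0.0012 0 0;0.0018 0.0008 0 0;0 0 0 0"}}

```text
t: 11.7
eef_pos: [0.4705, -0.0298, 0.0698]
tool_rot: [0.0, -0.197, 0.981, -0.0]
contact_force: [-0.3, -0.5, -0.6]
gripper_width: 0.45
```

Emit:
{"name": "drive_tool", "arguments": {"increments": "0.0009 0.0004 0 0;0.0009 0.0004 0 0;0 0 0 0"}}

```text
t: 11.95
eef_pos: [0.4712, -0.0294, 0.0695]
tool_rot: [-0.0, -0.196, 0.981, 0.0]
contact_force: [-0.7, 0.2, 0.6]
gripper_width: 0.451
```

Emit:
{"name": "drive_tool", "arguments": {"increments": "0.001 0.0004 0 0;0.001 0.0004 0 0;0 0 0 0"}}

```text
t: 12.2
eef_pos: [0.4735, -0.0284, 0.0695]
tool_rot: [-0.0, -0.196, 0.981, 0.0]
contact_force: [-1.3, -1.0, -0.1]
gripper_width: 0.448
```

Emit:
{"name": "drive_tool", "arguments": {"increments": "0 0 0 0;0 0 0 0;0 0 0 0;0 0 0 0", "grip": 0.05, "squeeze": 25}}

```text
t: 12.53
eef_pos: [0.4737, -0.0287, 0.0697]
tool_rot: [0.0, -0.196, 0.981, -0.0]
contact_force: [-0.7, -1.6, 0.9]
gripper_width: 0.163
```

```bash
python3 look2.py g3 205 130
```

```text
t 12.63 p [ 0.4737 -0.0287  0.0696] jawang 1.9659 F [-0.8 -0.8  1.7] g 0.167
```

View pics/g3.png

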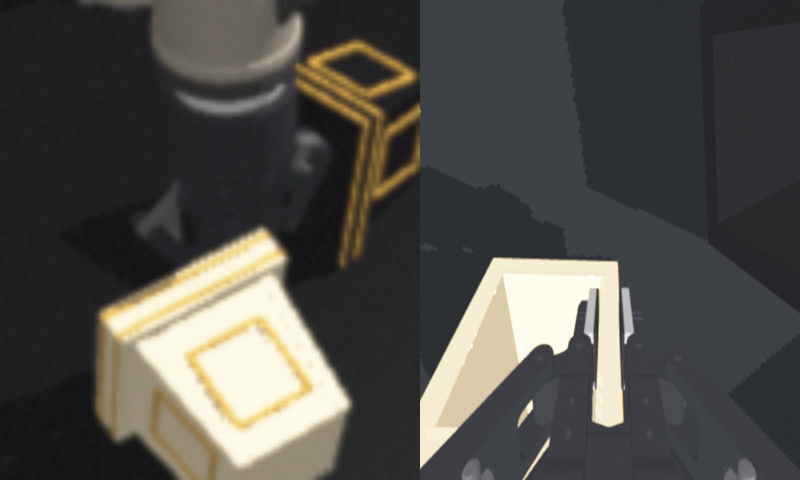

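Emit:
{"name": "drive_tool", "arguments": {"increments": "0.0018 0.0008 0.004 0;0.0023 0.001 0.004 0;0.0028 0.0012 0.004 0;0.0028 0.0012 0.0035 0;0 0 0 0"}}

```text
t: 13.05
eef_pos: [0.4846, -0.0238, 0.0859]
tool_rot: [0.001, -0.197, 0.98, -0.0]
contact_force: [-0.4, -0.2, -2.5]
gripper_width: 0.162
```

```bash
python3 look2.py g4 205 130
```

```text
t 13.15 p [ 0.4836 -0.0241  0.0853] jawang 1.9665 F [ 1.2  0.6 -2.2] g 0.164
```

View pics/g4.png

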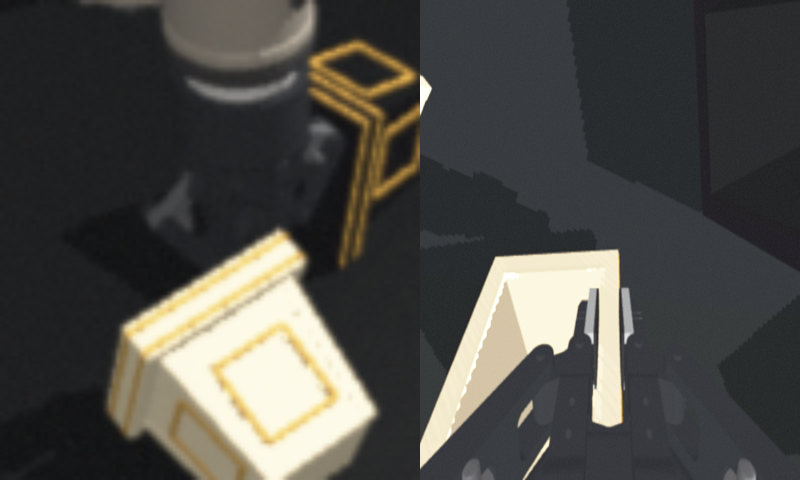

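Emit:
{"name": "drive_tool", "arguments": {"increments": "0.0032 0.0013 0.0039 0;0.0032 0.0013 0.0039 0;0.0035 0.0015 0.0036 0;0.0035 0.0015 0.0036 0;0.0037 0.0016 0.0033 0;0.0037 0.0016 0.0033 0;0.004 0.0017 0.0029 0;0.004 0.0017 0.0029 0;0 0 0 0"}}

```text
t: 13.9
eef_pos: [0.5135, -0.0116, 0.1132]
tool_rot: [0.001, -0.197, 0.98, -0.0]
contact_force: [0.3, -0.3, -2.9]
gripper_width: 0.158
```

```bash
python3 look2.py g5 205 130
```

```text
t 14.0 p [ 0.5124 -0.0121  0.1125] jawang 1.9662 F [ 0.8  0.4 -3.1] g 0.162
```

View pics/g5.png

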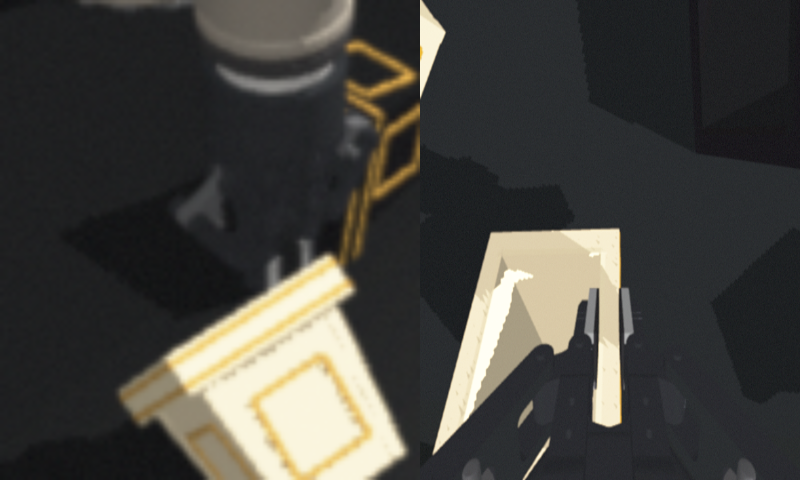

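Emit:
{"name": "drive_tool", "arguments": {"increments": "0.0043 0.0018 0.0022 0;0.0043 0.0018 0.0022 0;0.0043 0.0018 0.0022 0;0.0043 0.0018 0.0022 0;0.0046 0.0019 0.0014 0;0.0046 0.0019 0.0014 0;0.0046 0.0019 0.0014 0;0.0046 0.0019 0.0014 0;0 0 0 0"}}

```text
t: 14.75
eef_pos: [0.549, 0.0033, 0.1272]
tool_rot: [0.001, -0.197, 0.98, -0.0]
contact_force: [-0.5, 0.1, -2.2]
gripper_width: 0.16
```

```bash
python3 look2.py g6 215 150
```

```text
t 14.85 p [0.5479 0.0027 0.1268] jawang 1.9662 F [ 0.2  0.2 -3.3] g 0.159
```

View pics/g6.png

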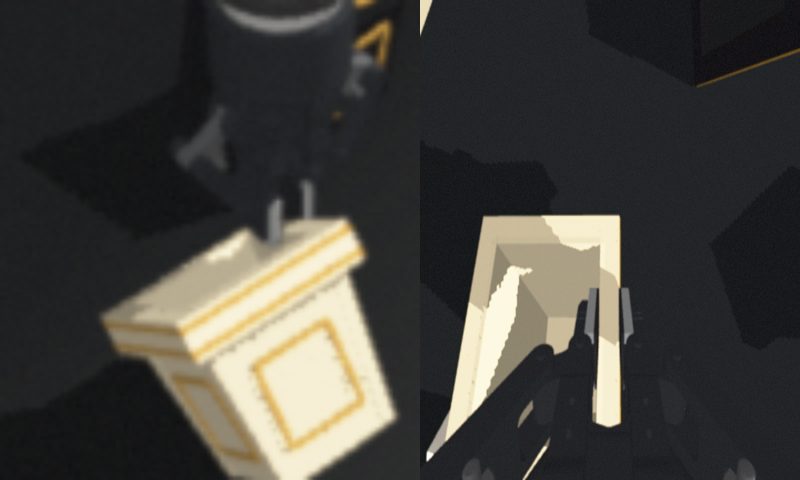

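Emit:
{"name": "drive_tool", "arguments": {"increments": "0.0047 0.002 0.0005 0;0.0047 0.002 0.0005 0;0.0047 0.002 0.0005 0;0.0047 0.002 0 0;0.0047 0.002 -0.0002 0;0.0047 0.002 -0.0004 0;0.0047 0.002 -0.0005 0;0.0047 0.002 -0.0005 0;0 0 0 0"}}

```text
t: 15.6
eef_pos: [0.5877, 0.019, 0.1294]
tool_rot: [0.002, -0.196, 0.981, 0.0]
contact_force: [-6.3, -0.0, 17.1]
gripper_width: 0.156
```

```bash
python3 look2.py g7 215 160
```

```text
t 15.7 p [0.587  0.0185 0.1292] jawang 1.9656 F [-5.5 -1.  17.7] g 0.156
```

View pics/g7.png

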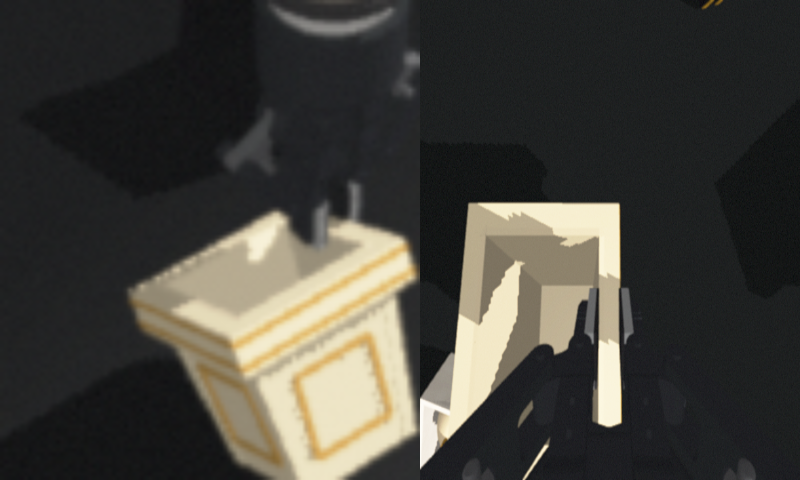

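Emit:
{"name": "drive_tool", "arguments": {"increments": "0.001 0.0004 0.0025 0;0.004 0.0016 0.0015 0;0.004 0.0016 0 0;0.003 0.0012 0 0;0 0 0 0"}}

```text
t: 16.12
eef_pos: [0.598, 0.0241, 0.1303]
tool_rot: [0.0, -0.197, 0.98, -0.0]
contact_force: [0.2, -0.1, -2.0]
gripper_width: 0.164
```

```bash
python3 look2.py g8 225 160
```

```text
t 16.22 p [0.5974 0.0237 0.1303] jawang 1.9664 F [ 1.3  0.6 -2.7] g 0.157
```

View pics/g8.png

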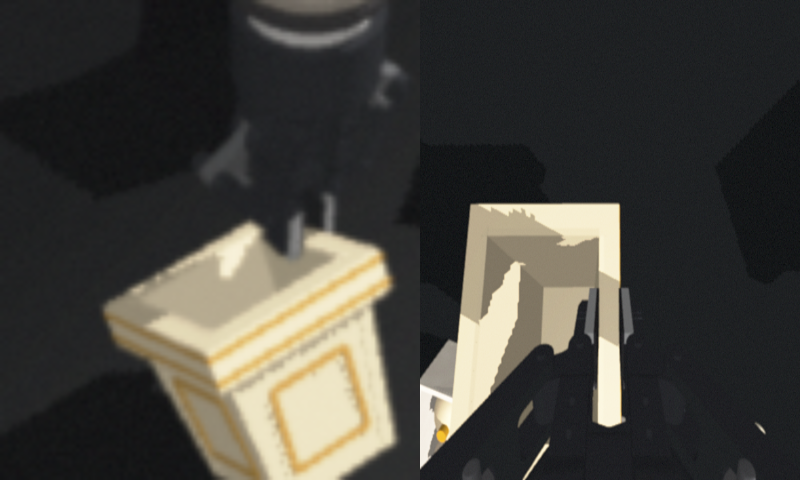

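Emit:
{"name": "drive_tool", "arguments": {"increments": "0 0 -0.002 0;0 0 -0.001 0"}}

```text
t: 16.38
eef_pos: [0.5974, 0.0243, 0.1291]
tool_rot: [0.0, -0.196, 0.981, 0.001]
contact_force: [-7.3, 2.1, 20.2]
gripper_width: 0.164
```

Emit:
{"name": "drive_tool", "arguments": {"increments": "0 0 0 0;0 0 0 0;0 0 0 0", "grip": 0.4}}

```text
t: 16.63
eef_pos: [0.5974, 0.0233, 0.1279]
tool_rot: [0.0, -0.196, 0.981, -0.0]
contact_force: [0.3, -0.2, -0.0]
gripper_width: 0.403
```

```bash
python3 look2.py g9 225 160
```

```text
t 16.73 p [0.5969 0.0232 0.1276] jawang 1.9658 F [-1.2 -0.5 -0.2] g 0.398
```

View pics/g9.png

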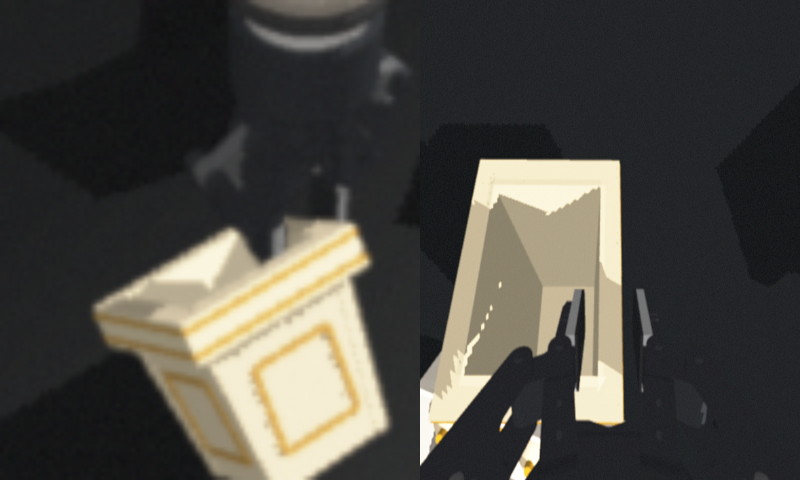

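Emit:
{"name": "drive_tool", "arguments": {"increments": "0.0037 0.0016 0 0;0.0037 0.0016 0 0;0.0037 0.0016 0 0;0.0037 0.0016 0 0;0.0037 0.0016 0 0;0 0 0 0"}}

```text
t: 17.23
eef_pos: [0.6168, 0.0322, 0.1278]
tool_rot: [0.001, -0.197, 0.98, 0.0]
contact_force: [-0.1, -0.2, 0.4]
gripper_width: 0.405
```

```bash
python3 look2.py g10 225 160
```

```text
t 17.33 p [0.6158 0.0317 0.1276] jawang 1.9663 F [-0.4  0.5  0.3] g 0.399
```

View pics/g10.png

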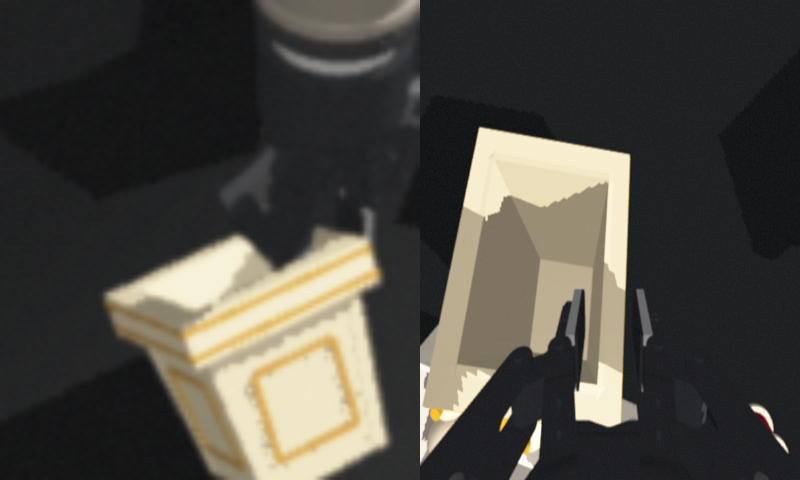

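```bash
python3 - <<'E'
from h import *
a=bot.read_camera("scene");b=bot.read_camera("top")
cv2.imwrite("pics/h1.png",np.hstack([cv2.resize(a[180:310,230:360,::-1],(520,520),interpolation=cv2.INTER_CUBIC),cv2.resize(b[150:280,220:290,::-1],(280,520),interpolation=cv2.INTER_CUBIC)]))
E
```

```text
(no output)
```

View pics/h1.png

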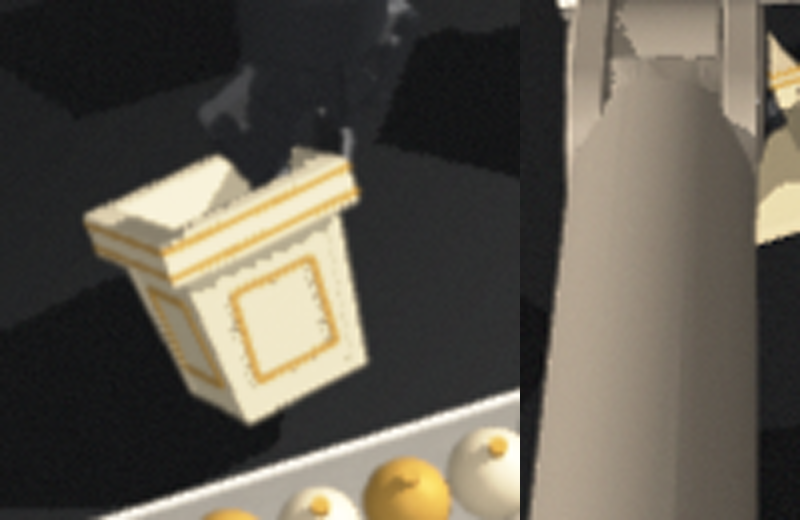

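```bash
cat > pnp.py <<'E'
from h import *
C=.05575;B=.0375
def pose(img,obj,cam="scene"):
    c=bot.calibration(cam);K=np.array([[c["fx"],0,c["cx"]],[0,c["fy"],c["cy"]],[0,0,1]])
    ok,rv,tv=cv2.solvePnP(np.array(obj,float),np.array(img,float)-.5,K,None,flags=cv2.SOLVEPNP_SQPNP)
    pr=cv2.projectPoints(np.array(obj,float),rv,tv,K,None)[0][:,0]+.5
    T=np.eye(4);T[:3,:3]=cv2.Rodrigues(rv)[0];T[:3,3]=tv.ravel()
    W=np.linalg.inv(np.array(c["camera_from_world"]))@T
    print("err",(pr-np.array(img)).round(1).tolist());print("origin",W[:3,3].round(4),"z",W[:3,2].round(3),"x",W[:3,0].round(3))
    return W
if __name__=="__main__":
    px=[(83,215),(163,250),(350,160),(220,155),(172,285),(358,193),(195,390),(248,425),(368,360)]
    # L(-,-) F(+,-) R(+,+) Bk(-,+): x->toward camera (+u)
    o=[[-C,-C,.115],[C,-C,.115],[C,C,.115],[-C,C,.115],[C,-C,.091],[C,C,.091],[-B,-B,0],[B,-B,0],[B,B,0]]
    W=pose(np.array(px)/4+[230,180],o)
    for q in o: print(q,(W[:3,:3]@q+W[:3,3]).round(3))
E
python3 pnp.py
```

```text
err [[-1.8, 2.3], [0.7, -1.2], [-2.4, -1.1], [4.5, -2.8], [2.4, 0.8], [-0.8, 0.9], [-2.1, 1.9], [0.9, -0.5], [-1.4, -0.3]]
origin [6.734e-01 6.000e-04 1.640e-02] z [-0.593 -0.185  0.784] x [0.725 0.302 0.62 ]
[-0.05575, -0.05575, 0.115] [ 0.584 -0.09   0.074]
[0.05575, -0.05575, 0.115] [ 0.665 -0.056  0.144]
[0.05575, 0.05575, 0.115] [0.626 0.048 0.139]
[-0.05575, 0.05575, 0.115] [0.545 0.015 0.07 ]
[0.05575, -0.05575, 0.091] [ 0.679 -0.052  0.125]
[0.05575, 0.05575, 0.091] [0.64  0.053 0.12 ]
[-0.0375, -0.0375, 0] [ 0.659 -0.046 -0.005]
[0.0375, -0.0375, 0] [ 0.714 -0.023  0.041]
[0.0375, 0.0375, 0] [0.687 0.047 0.038]
```

Emit:
{"name": "drive_tool", "arguments": {"increments": "0.0042 0.0002 0 0;0.0042 0.0002 0 0;0.0042 0.0002 0 0;0.0042 0.0002 0 0;0.0042 0.0002 0 0;0 0 0 0"}}

```text
t: 17.93
eef_pos: [0.6378, 0.0325, 0.1278]
tool_rot: [0.001, -0.196, 0.981, -0.0]
contact_force: [-0.3, 1.0, -0.8]
gripper_width: 0.401
```

```bash
python3 look2.py g11 230 170
```

```text
t 18.03 p [0.6369 0.0324 0.1276] jawang 1.966 F [-0.3  0.2  0.6] g 0.405
```

View pics/g11.png

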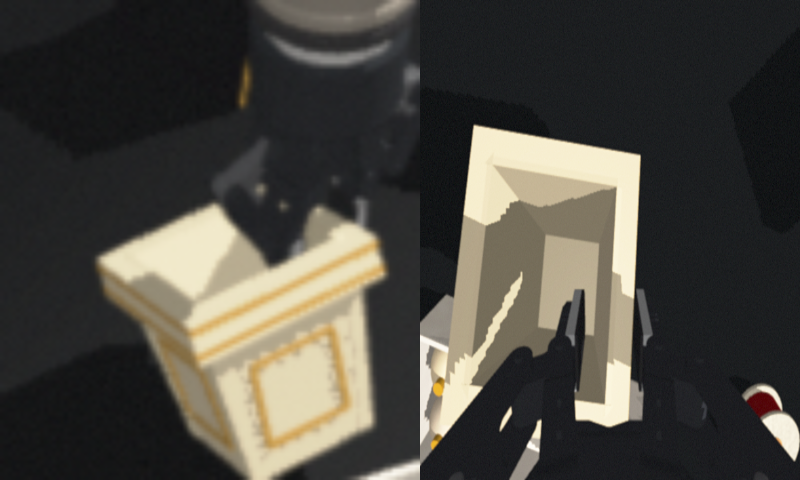

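Emit:
{"name": "drive_tool", "arguments": {"increments": "0.0042 0.0004 0 0;0.0042 0.0004 0 0;0.0042 0.0004 0 0;0 0 0 0;0 0 0 0"}}

```text
t: 18.45
eef_pos: [0.6495, 0.0337, 0.1277]
tool_rot: [-0.0, -0.196, 0.981, -0.0]
contact_force: [-0.8, -0.4, -0.6]
gripper_width: 0.403
```

```bash
python3 look2.py g12 230 170
```

```text
t 18.55 p [0.6491 0.0336 0.1276] jawang 1.9659 F [-1.1 -0.5 -0.1] g 0.403
```

View pics/g12.png

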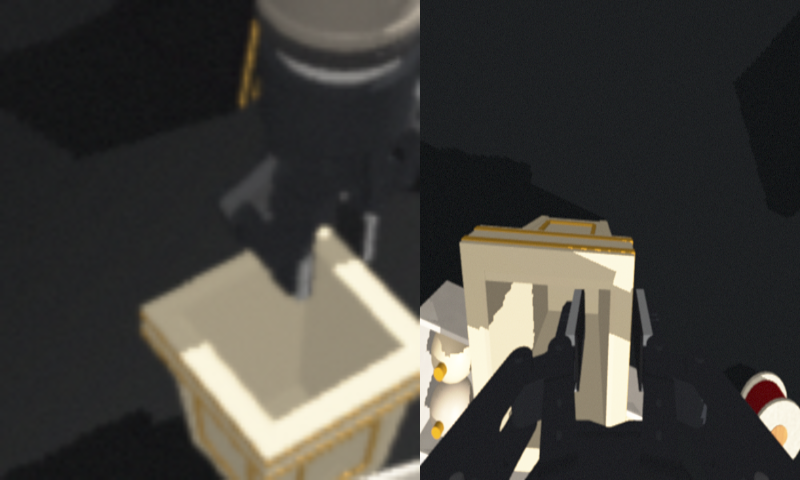

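```bash
python3 - <<'E'
from h import *
a=bot.read_camera("scene");b=bot.read_camera("top");st()
cv2.imwrite("pics/h2.png",np.hstack([cv2.resize(a[180:310,230:360,::-1],(520,520),interpolation=cv2.INTER_CUBIC),cv2.resize(b[100:230,220:290,::-1],(280,520),interpolation=cv2.INTER_CUBIC)]))
E
```

```text
t 18.65 p [0.649  0.0336 0.1277] jawang 1.966 F [-0.4  0.5 -0.6] g 0.398
```

View pics/h2.png

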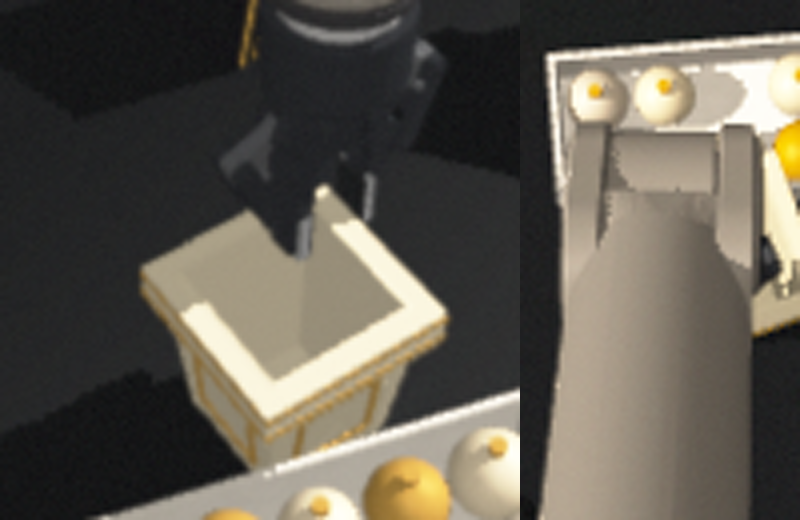

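```bash
python3 - <<'E'
from pnp import *
px=[(142,270),(268,407),(447,320),(322,188),(143,295),(267,437),(447,343),(200,410)]
o=[[-C,-C,.115],[C,-C,.115],[C,C,.115],[-C,C,.115],[-C,-C,.091],[C,-C,.091],[C,C,.091],[-B,-B,0]]
W=pose(np.array(px)/4+[230,180],o)
o+=[[B,-B,0],[B,B,0],[-B,B,0]]
for q in o: print(q,(W[:3,:3]@q+W[:3,3]).round(3))
c=bot.calibration("scene");print((proj(c,W[:3,:3]@[B,-B,0]+W[:3,3])-[230,180])*4)
E
```

```text
err [[1.1, -0.8], [-0.5, 0.6], [0.2, -1.4], [-0.2, -0.8], [1.2, 0.6], [-0.5, 0.7], [-0.7, 0.5], [-0.7, 0.6]]
origin [ 0.6939  0.0051 -0.005 ] z [-0.084  0.018  0.996] x [0.947 0.312 0.074]
[-0.05575, -0.05575, 0.115] [ 0.649 -0.063  0.108]
[0.05575, -0.05575, 0.115] [ 0.754 -0.028  0.116]
[0.05575, 0.05575, 0.115] [0.72  0.078 0.111]
[-0.05575, 0.05575, 0.115] [0.614 0.043 0.103]
[-0.05575, -0.05575, 0.091] [ 0.651 -0.064  0.084]
[0.05575, -0.05575, 0.091] [ 0.756 -0.029  0.092]
[0.05575, 0.05575, 0.091] [0.722 0.077 0.087]
[-0.0375, -0.0375, 0] [ 0.67  -0.042 -0.006]
[0.0375, -0.0375, 0] [ 0.741 -0.019 -0.001]
[0.0375, 0.0375, 0] [ 0.718  0.052 -0.004]
[-0.0375, 0.0375, 0] [ 0.647  0.029 -0.009]
[[270.01466027 504.1128068 ]]
```

```bash
python3 - <<'E'
from h import *
a=bot.read_camera("scene")[:,:,::-1];o=cv2.imread("pics/a_scene.png")
cv2.imwrite("pics/h3.png",a)
cv2.imwrite("pics/h4.png",np.hstack([cv2.resize(o[270:380,230:400],(400,260)),cv2.resize(a[270:380,230:400],(400,260))]))
def sh(x0,y0,x1,y1):
    p=o[y0:y1,x0:x1];r=cv2.matchTemplate(a[y0-15:y1+15,x0-15:x1+15],p,cv2.TM_CCOEFF_NORMED);return cv2.minMaxLoc(r)[1::2]
print("tray",sh(290,290,390,368),"reel",sh(400,240,440,280))
E
```

```text
tray (0.9884693026542664, (15, 15)) reel (0.999882698059082, (15, 15))
```

View pics/h4.png

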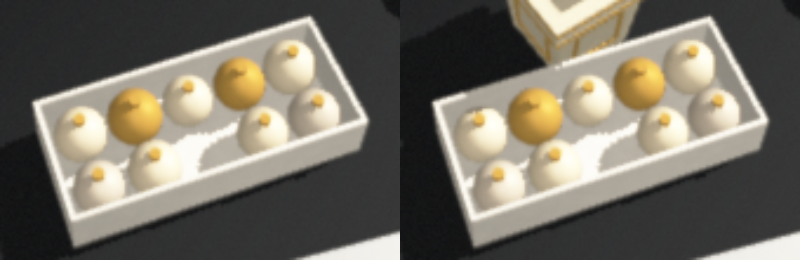

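```bash
python3 - <<'E'
from h import *
s=bot.calibration("scene")
px=np.array([(142,270),(268,407),(447,320),(322,188)])/4+[230,180]-.5
x,r=fitup([(s,px)],.05575,.115,[.69,.005]);print(x,r.tolist())
px2=np.array([(143,295),(267,437),(447,343)])/4+[230,180]-.5
x,r=fitup([(s,px2)],.05575,.091,[.69,.005]);print(x,r.tolist())
c,a=x[:2],x[2]
print("v wall centre", [ (c+.0485*np.array([np.cos(a+k*np.pi/2),np.sin(a+k*np.pi/2)])).round(4) for k in range(4)])
E
```

```text
[0.68913414 0.0053007  0.31841567] [[0.7, -0.9], [-0.7, 3.4], [0.4, -0.4], [-0.2, -2.7]]
[0.6865755  0.00619946 0.33338019] [[0.8, -0.8], [-0.1, 1.5], [-0.7, -0.8]]
v wall centre [array([0.7324, 0.0221]), array([0.6707, 0.052 ]), array([ 0.6407, -0.0097]), array([ 0.7024, -0.0396])]
```

Emit:
{"name": "drive_tool", "arguments": {"increments": "0.002 0.006 0 0;0.004 0.004 0 0;0.006 0.002 0 -0.02;0.006 0.002 0 -0.02;0.005 0.002 0 -0.03;0 0 0 0;0 0 0 0", "grip": 0.45}}

```text
t: 19.28
eef_pos: [0.6727, 0.0499, 0.1276]
tool_rot: [0.0, -0.162, 0.987, -0.0]
contact_force: [-0.8, 0.1, -0.2]
gripper_width: 0.45
```

```bash
python3 - <<'E'
from h import *
a=bot.read_camera("scene");b=bot.read_camera("wrist");st()
cv2.imwrite("pics/i1.png",np.hstack([cv2.resize(a[180:290,230:340,::-1],(440,440),interpolation=cv2.INTER_CUBIC),cv2.resize(b[:,:,::-1],(360,440))]))
E
```

```text
t 19.38 p [0.6722 0.0495 0.1276] jawang 1.8962 F [0.9 0.  0.6] g 0.451
```

View pics/i1.png

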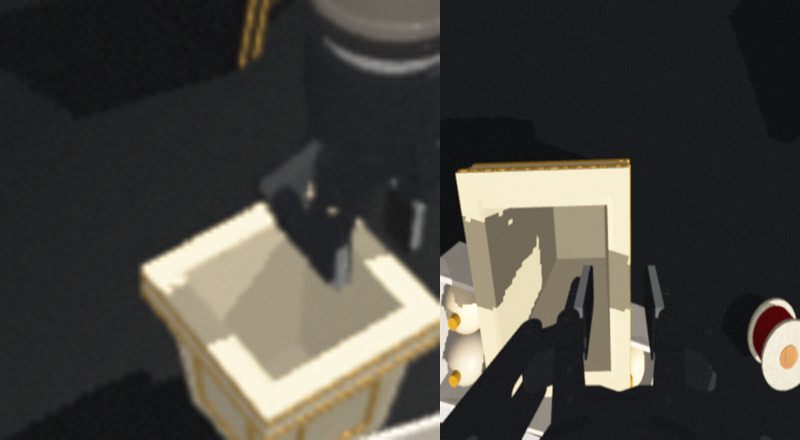

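```bash
python3 - <<'E'
from h import *
s=bot.calibration("scene")
a=bot.read_camera("scene");b=bot.read_camera("top")
cv2.imwrite("pics/i2.png",np.hstack([cv2.resize(a[190:300,250:360,::-1],(550,550),interpolation=cv2.INTER_CUBIC)]))
cv2.imwrite("pics/i3.png",cv2.resize(b[90:230,200:340,::-1],(560,560),interpolation=cv2.INTER_CUBIC))
E
```

```text
(no output)
```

View pics/i2.png

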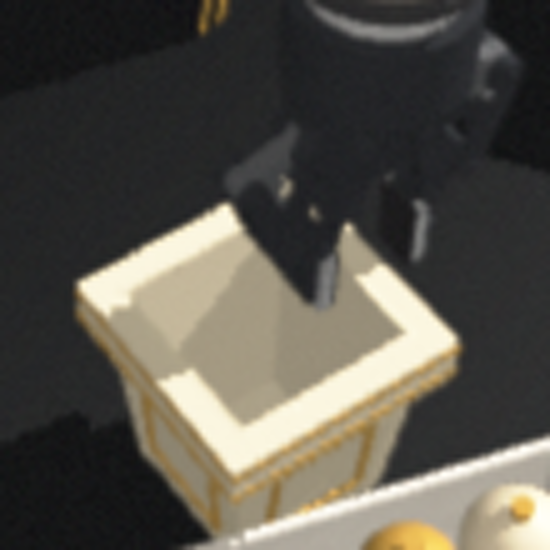

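View pics/i3.png

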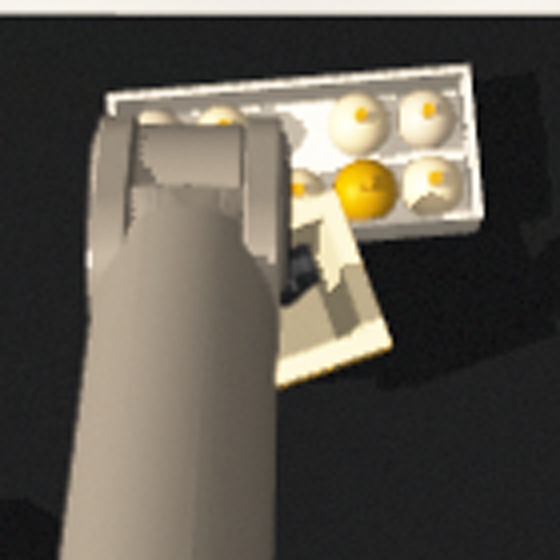

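```bash
python3 - <<'E'
from h import *
s=bot.calibration("scene");t=bot.calibration("top")
px=np.array([(77,285),(237,475),(460,345)])/5+[250,190]-.5
pt=np.array([(392,348),(343,190)])/4+[200,90]-.5
for o in ([(s,px)],[(s,px),(t,pt)]):
    x,r=fitup(o,.05575,.115,[.69,.005]);print(x,r.tolist())
c,a=x[:2],x[2]
print("v wall", (c+.0485*np.array([-np.sin(a),np.cos(a)])).round(4),"jaw",a+np.pi/2)
E
```

```text
[0.68874262 0.00499574 0.34352338] [[0.4, 0.2], [-0.3, 0.2], [0.0, -0.3]]
[0.68864621 0.00453105 0.33127344] [[0.2, -0.2], [-1.1, 0.1], [-0.3, 0.1], [-0.0, -0.7], [-1.5, 0.2]]
v wall [0.6729 0.0504] jaw 1.902069768686443
```

Emit:
{"name": "drive_tool", "arguments": {"increments": "0.0004 0.0005 -0.004 0.01;0 0 -0.004 0;0 0 -0.001 0;0 0 0 0"}}

```text
t: 19.82
eef_pos: [0.6721, 0.0501, 0.118]
tool_rot: [-0.001, -0.167, 0.986, 0.0]
contact_force: [-0.6, 0.2, -0.7]
gripper_width: 0.449
```

Emit:
{"name": "drive_tool", "arguments": {"increments": "0 0 0 0;0 0 0 0;0 0 0 0;0 0 0 0", "grip": 0.05, "squeeze": 90}}

```text
t: 20.15
eef_pos: [0.6733, 0.0497, 0.1196]
tool_rot: [0.001, -0.167, 0.986, -0.0]
contact_force: [-0.7, -0.7, 3.8]
gripper_width: 0.153
```

Emit:
{"name": "drive_tool", "arguments": {"increments": "0 0 0.004 0;0 0 0.006 0;0 0 0.01 0;0 0 0.01 0;0 0 0.01 0;0 0 0 0"}}

```text
t: 20.65
eef_pos: [0.6743, 0.0502, 0.1618]
tool_rot: [0.002, -0.167, 0.986, 0.0]
contact_force: [0.3, -0.6, -3.8]
gripper_width: 0.157
```

```bash
python3 - <<'E'
from h import *
a=bot.read_camera("scene");b=bot.read_camera("wrist");st()
cv2.imwrite("pics/i4.png",np.hstack([cv2.resize(a[170:290,240:350,::-1],(440,480),interpolation=cv2.INTER_CUBIC),cv2.resize(b[:,:,::-1],(360,480))]))
E
```

```text
t 20.75 p [0.6731 0.0503 0.1596] jawang 1.906 F [-0.2 -0.3 -4.2] g 0.158
```

View pics/i4.png

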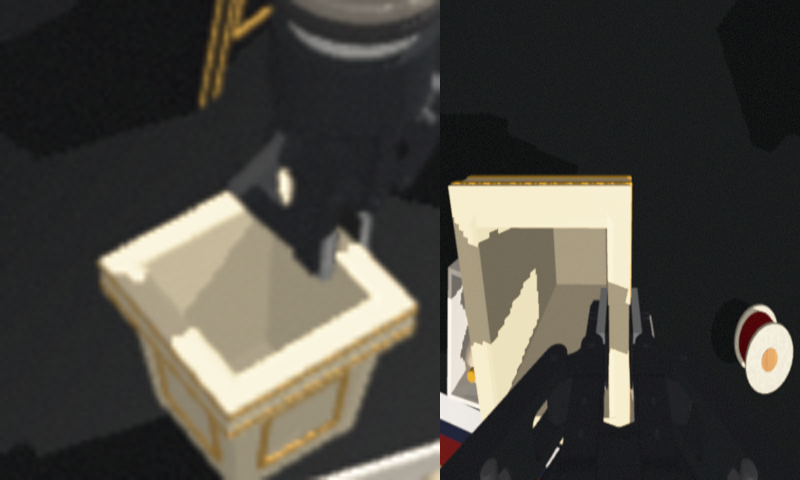

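Emit:
{"name": "drive_tool", "arguments": {"increments": "-0.0144 -0.0218 0.0175 -0.056;-0.0144 -0.0218 0.0175 -0.056;-0.0144 -0.0218 0.0175 -0.056;-0.0144 -0.0218 0.0175 -0.056;-0.0144 -0.0218 0.0175 -0.056;-0.0144 -0.0218 0.0175 -0.056;-0.0144 -0.0218 0 -0.056;-0.0144 -0.0218 0 -0.056;-0.0144 -0.0218 0 -0.056;-0.0144 -0.0218 0 -0.056;-0.0144 -0.0218 0 -0.056;-0.0144 -0.0218 0 -0.056"}}

```text
t: 21.75
eef_pos: [0.4981, -0.2132, 0.2632]
tool_rot: [-0.001, 0.17, 0.985, 0.0]
contact_force: [0.8, -0.8, -3.3]
gripper_width: 0.155
```

Emit:
{"name": "drive_tool", "arguments": {"increments": "0 0 0 0;0 0 0 0"}}

```text
t: 21.92
eef_pos: [0.498, -0.2141, 0.2635]
tool_rot: [-0.0, 0.171, 0.985, -0.0]
contact_force: [0.4, 0.8, -4.1]
gripper_width: 0.151
```

```bash
python3 - <<'E'
from h import *
a=bot.read_camera("scene");b=bot.read_camera("wrist");c=bot.read_camera("top");st()
cv2.imwrite("pics/j1.png",np.hstack([cv2.resize(a[110:270,110:240,::-1],(416,512),interpolation=cv2.INTER_CUBIC),cv2.resize(b[:,:,::-1],(380,512))]))
cv2.imwrite("pics/j2.png",cv2.resize(c[170:310,310:450,::-1],(560,560),interpolation=cv2.INTER_CUBIC))
E
```

```text
t 22.07 p [ 0.5001 -0.2109  0.2634] jawang 1.2346 F [ 0.3  0.7 -4.9] g 0.156
```

View pics/j1.png

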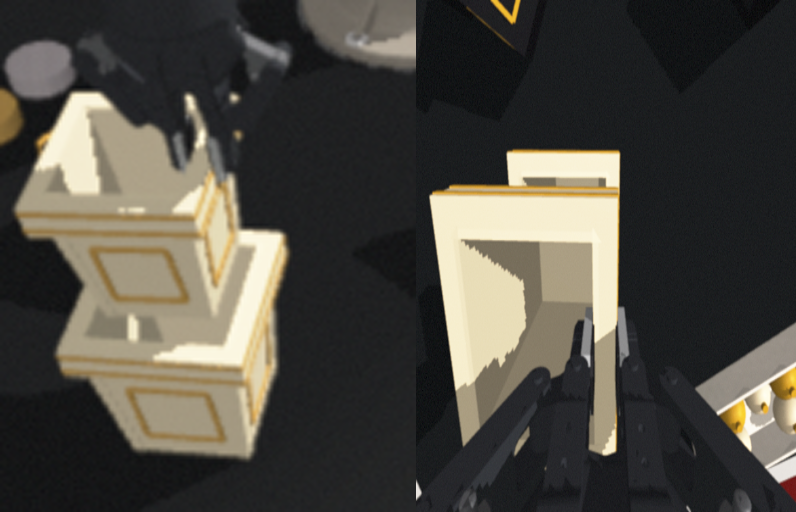

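View pics/j2.png

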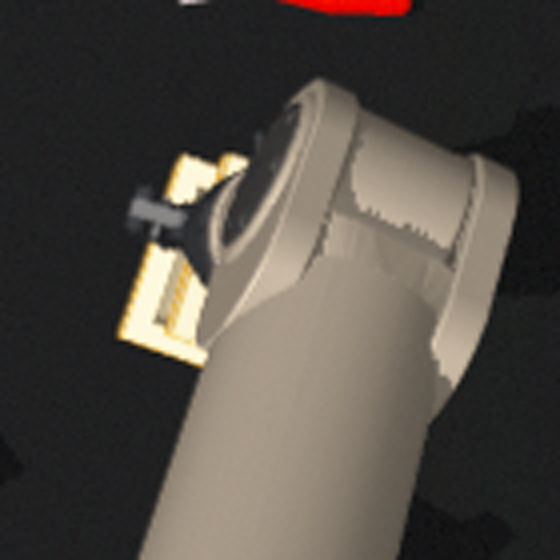

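```bash
python3 - <<'E'
from h import *
s=bot.calibration("scene");t=bot.calibration("top")
a=bot.read_camera("scene");cv2.imwrite("pics/j3.png",cv2.resize(a[130:255,110:205,::-1],(608,800),interpolation=cv2.INTER_CUBIC)[:600])
L=[(t,np.array([(355.6,208.4),(401.4,224.6),(386.6,270.4),(339.4,254.4)])-.5),(s,np.array([(144.2,179.7),(199.3,182.7),(186,225.5),(128,221.2)])-.5)]
x,r=fitup(L,.063,.13,[.48,-.256]);print(x,r.tolist())
E
```

```text
[ 0.48464698 -0.25638833 -0.33881004] [[0.3, 0.3], [-0.2, -0.1], [-0.2, -0.5], [1.3, -0.4], [1.1, 0.3], [-0.6, 0.4], [0.2, -1.0], [0.1, -0.4]]
```

View pics/j3.png

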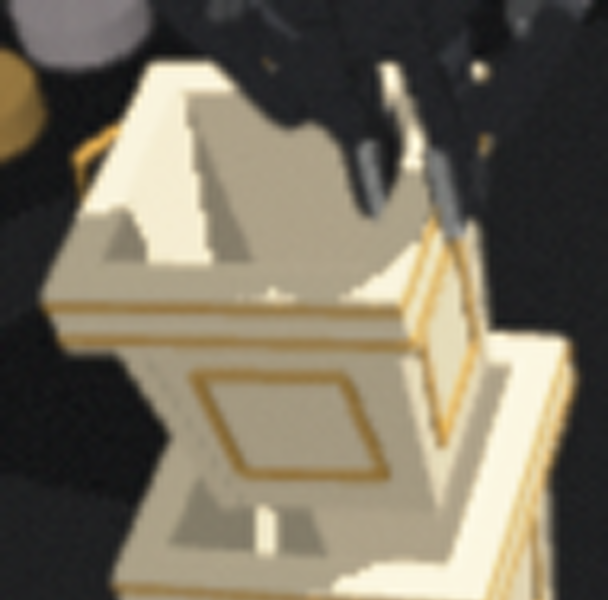

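```bash
python3 - <<'E'
from pnp import *
s=bot.calibration("scene")
px=np.array([(150,62),(43,300),(400,308),(65,345),(415,348),(437,512)])/6.4+[110,130]
o=[[-C,-C,.115],[C,-C,.115],[C,C,.115],[C,-C,.091],[C,C,.091],[B,B,0]]
W=pose(px,o)
from scipy.spatial.transform import Rotation as Ro
def f(p):
    Q=np.array(o)@Rz(p[3]).T+p[:3];return (proj(s,Q)-(px-.5)).ravel()
r=least_squares(f,[.485,-.256,.145,-.339],loss="soft_l1");print(r.x,f(r.x).round(1))
def g(p):
    Q=np.array(o)@Ro.from_euler("xyz",[p[4],p[5],p[3]]).as_matrix().T+p[:3];return np.r_[(proj(s,Q)-(px-.5)).ravel(),(p[2]-.1444)*1000]
r=least_squares(g,[.485,-.256,.145,-.339,0,0]);print(r.x.round(4),g(r.x).round(1))
E
```

```text
err [[-0.0, -0.0], [-0.1, -0.8], [-0.2, -1.1], [0.3, 0.9], [0.2, 1.4], [-0.1, -0.3]]
origin [ 0.48   -0.2527  0.1388] z [-0.007 -0.044  0.999] x [ 0.947 -0.32  -0.008]
[ 0.47236384 -0.25830166  0.13193121 -0.3139531 ] [-0.3 -0.   0.3 -1.4  0.4 -0.4  0.1  0.3  0.3  2.1 -2.1  0. ]
[ 0.4861 -0.2515  0.1443 -0.3285  0.0462  0.0088] [-0.1 -0.4 -0.5 -0.8 -0.1 -1.2  0.   0.9  0.4  1.5  0.2 -0.1 -0.1]
```

Emit:
{"name": "drive_tool", "arguments": {"increments": "0 -0.002 -0.01 -0.008;0 0 -0.01 0;0 0 -0.01 0;0 0 -0.01 0;0 0 -0.01 0;0 0 -0.01 0;0 0 -0.008 0;0 0 -0.006 0;0 0 -0.004 0;0 0 0 0"}}

```text
t: 22.95
eef_pos: [0.4995, -0.2134, 0.1849]
tool_rot: [-0.001, 0.172, 0.985, -0.0]
contact_force: [0.2, 0.2, -4.3]
gripper_width: 0.157
```

```bash
python3 - <<'E'
from h import *
a=bot.read_camera("scene");b=bot.read_camera("wrist");st()
cv2.imwrite("pics/j4.png",np.hstack([cv2.resize(a[150:260,110:215,::-1],(420,440),interpolation=cv2.INTER_CUBIC),cv2.resize(b[:,:,::-1],(380,440))]))
E
```

```text
t 23.05 p [ 0.5001 -0.2136  0.1859] jawang 1.2258 F [ 0.   0.3 -4.4] g 0.157
```

View pics/j4.png

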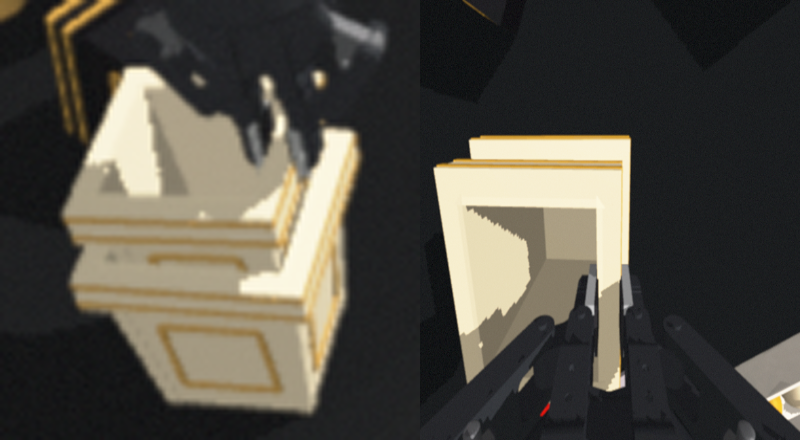

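Emit:
{"name": "drive_tool", "arguments": {"increments": "0 0 -0.004 0;0 0 -0.004 0;0 0 -0.004 0;0 0 0 0"}}

```text
t: 23.38
eef_pos: [0.4995, -0.2138, 0.1731]
tool_rot: [-0.0, 0.172, 0.985, -0.0]
contact_force: [0.1, -1.5, -4.1]
gripper_width: 0.157
```

Emit:
{"name": "drive_tool", "arguments": {"increments": "0 0 -0.003 0;0 0 -0.003 0;0 0 -0.002 0;0 0 0 0"}}

```text
t: 23.72
eef_pos: [0.4998, -0.2135, 0.1653]
tool_rot: [-0.0, 0.172, 0.985, -0.0]
contact_force: [-0.3, -1.8, -5.7]
gripper_width: 0.155
```

Emit:
{"name": "drive_tool", "arguments": {"increments": "0 0 -0.002 0;0 0 -0.002 0;0 0 -0.001 0;0 0 0 0"}}

```text
t: 24.05
eef_pos: [0.5005, -0.2135, 0.1615]
tool_rot: [0.001, 0.171, 0.985, 0.0]
contact_force: [-1.8, 1.1, 7.5]
gripper_width: 0.153
```

```bash
python3 - <<'E'
from h import *
a=bot.read_camera("scene");b=bot.read_camera("wrist");st()
cv2.imwrite("pics/j5.png",np.hstack([cv2.resize(a[150:260,110:215,::-1],(420,440),interpolation=cv2.INTER_CUBIC),cv2.resize(b[:,:,::-1],(380,440))]))
E
```

```text
t 24.15 p [ 0.5005 -0.2134  0.1616] jawang 1.2265 F [-1.4  0.8  6.1] g 0.154
```

View pics/j5.png

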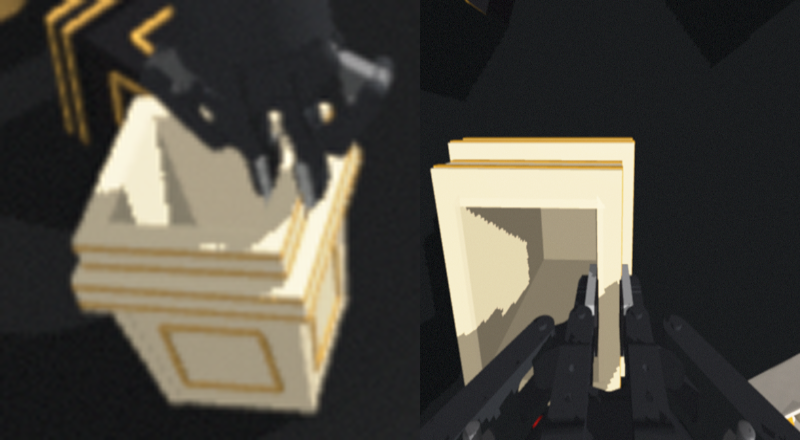

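Emit:
{"name": "drive_tool", "arguments": {"increments": "0 0 0 0;0 0 0 0;0 0 0 0", "grip": 0.4}}

```text
t: 24.4
eef_pos: [0.5002, -0.2131, 0.1608]
tool_rot: [0.0, 0.171, 0.985, 0.0]
contact_force: [-0.6, 0.6, 0.5]
gripper_width: 0.403
```

Emit:
{"name": "drive_tool", "arguments": {"increments": "0 0 0.02 0;0 0 0.02 0;0 0.02 0.02 0;0 0.04 0.01 0;0 0.04 0 0;0 0.04 0 0;0 0.04 0 0;0 0 0 0"}}

```text
t: 25.07
eef_pos: [0.5002, -0.0243, 0.2305]
tool_rot: [-0.0, 0.166, 0.986, 0.002]
contact_force: [-0.3, 0.0, 0.0]
gripper_width: 0.4
```

```bash
python3 - <<'E'
from h import *
a=bot.read_camera("scene");b=bot.read_camera("top");st()
cv2.imwrite("pics/k1.png",np.hstack([cv2.resize(a[160:260,110:210,::-1],(400,400),interpolation=cv2.INTER_CUBIC),cv2.resize(b[190:290,320:420,::-1],(400,400),interpolation=cv2.INTER_CUBIC)]))
E
```

```text
t 25.17 p [ 0.5    -0.0313  0.2307] jawang 1.2306 F [-0.2 -0.3 -0.6] g 0.398
```

View pics/k1.png

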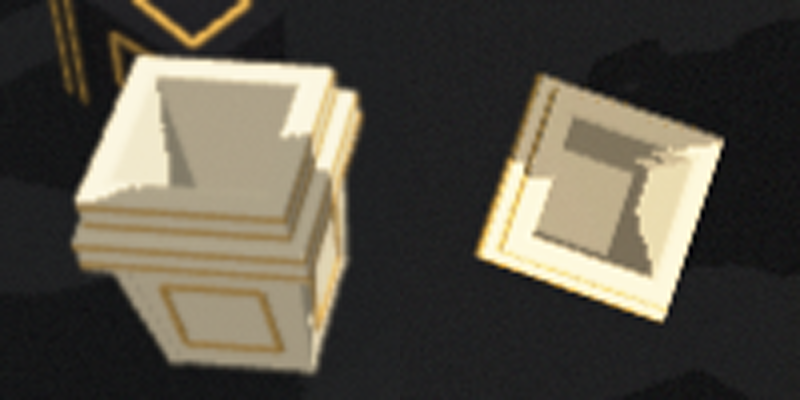

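```bash
cat > upfit.py <<'E'
from h import *
from scipy.spatial.transform import Rotation as Ro
s=bot.calibration("scene");t=bot.calibration("top")
def rim(px,pt,h,z0,x0):
    S=sq(h,0.)
    def f(p,full):
        R=Ro.from_euler("xyz",[p[4],p[5],p[3]]).as_matrix() if full else Rz(p[3])
        W=S@R.T+p[:3];r=[]
        for c,uv in((s,px),(t,pt)):
            if uv is None: continue
            q=proj(c,W)
            for u in uv:
                d=q-u;r.append(d[np.argmin((d**2).sum(1))])
        return np.concatenate(r)
    r=least_squares(f,[*x0[:2],z0,x0[2]],args=(0,));print("flat",r.x.round(4),f(r.x,0).round(1))
    r2=least_squares(f,[*r.x,0,0],args=(1,));print("tilt",r2.x.round(4),f(r2.x,1).round(1))
E
python3 - <<'E'
from upfit import *
px=np.array([(135,55),(332,70),(290,218),(77,203)])/4+[110,160]-.5
pt=np.array([(543,72),(723,140),(663,322)])/4-[100,0]+[320,190]-.5
rim(px,pt,.05575,.154,[.485,-.256,-.339])
rim(px,None,.05575,.154,[.485,-.256,-.339])
E
```

```text
flat [ 0.4853 -0.2553  0.1556 -0.3367] [ 1.6  0.6  0.8 -0.4 -0.3 -0.7  0.8 -0.1  3.3  3.2 -0.7  0.4  0.9 -4. ]
tilt [ 0.4852 -0.2552  0.1555 -0.3339 -0.0345  0.0136] [ 1.3 -0.2  0.8 -0.1  0.   0.1  0.7 -0.4  3.   3.4 -0.7  0.3  1.2 -3.9]
flat [ 0.4953 -0.2557  0.1651 -0.3278] [ 0.4  0.6  0.3 -0.7 -0.5 -0.4 -0.3  0.4]
tilt [ 0.4897 -0.2562  0.1597 -0.3163 -0.0429  0.0066] [-0.   0.1  0.  -0.1 -0.   0.1  0.  -0.1]
```

Emit:
{"name": "drive_tool", "arguments": {"increments": "0 -0.036 0 0;0 -0.036 0 0;0 -0.036 0 0;0 -0.036 0 0;0 -0.036 0 0;0 0 -0.01 0;0 0 -0.015 0;0 0 -0.012 0;0 0 0 0", "grip": 0}}

```text
t: 25.92
eef_pos: [0.498, -0.2138, 0.1913]
tool_rot: [-0.002, 0.172, 0.985, -0.0]
contact_force: [-0.5, 0.2, -0.4]
gripper_width: 0.004
```

Emit:
{"name": "drive_tool", "arguments": {"increments": "0 0 -0.006 0;0 0 -0.005 0;0 0 -0.003 0;0 0 0 0"}}

```text
t: 26.25
eef_pos: [0.4998, -0.2131, 0.1794]
tool_rot: [-0.0, 0.171, 0.985, 0.0]
contact_force: [-0.4, 0.6, 0.9]
gripper_width: -0.003
```

Emit:
{"name": "drive_tool", "arguments": {"increments": "0 0 -0.003 0;0 0 -0.002 0;0 0 0 0"}}

```text
t: 26.5
eef_pos: [0.5008, -0.2135, 0.1766]
tool_rot: [0.001, 0.171, 0.985, 0.001]
contact_force: [-4.5, 2.5, 14.9]
gripper_width: 0.001
```

Emit:
{"name": "drive_tool", "arguments": {"increments": "0 0 -0.002 0;0 0 -0.002 0;0 0 0 0"}}

```text
t: 26.75
eef_pos: [0.5025, -0.2137, 0.1765]
tool_rot: [0.003, 0.172, 0.985, 0.002]
contact_force: [-13.2, 8.9, 49.6]
gripper_width: 0.003
```

Emit:
{"name": "drive_tool", "arguments": {"increments": "0 0 0.02 0;0 0.02 0.025 0;0 0.04 0 -0.03;0 0.04 0 -0.03;0 0.04 0 -0.03;0 0.04 0 -0.03;0 0.04 0 -0.03;0 0.04 0 -0.03;0 0.04 0 -0.03;0 0.04 0 -0.03;0 0.04 0 0;0 0.04 0 0", "grip": 0.45}}

```text
t: 27.75
eef_pos: [0.4996, 0.2087, 0.2162]
tool_rot: [0.0, 0.288, 0.958, 0.0]
contact_force: [0.6, -0.8, -0.6]
gripper_width: 0.452
```

Emit:
{"name": "drive_tool", "arguments": {"increments": "-0.001 0.04 0 0;-0.001 0.04 0 0;-0.001 0.04 0 0;-0.001 0.004 -0.02 0;0 0 -0.02 0;0 0 -0.02 0;0 0 -0.01 0;0 0 0 0;0 0 0 0"}}

```text
t: 28.5
eef_pos: [0.4961, 0.3303, 0.1459]
tool_rot: [-0.0, 0.288, 0.957, -0.0]
contact_force: [0.5, 0.1, 0.3]
gripper_width: 0.449
```

```bash
python3 - <<'E'
from h import *
s=bot.calibration("scene");t=bot.calibration("top")
S=[(t,np.array([(158,219.2),(188.8,240),(168.3,270.3),(137,249.7)])-.5),(s,np.array([(375.8,148.7),(413.7,156.3),(408,182.7),(368,173.7)])-.5)]
x,r=fitup(S,.0485,.1,[.47,.296]);print(x)
a=x[2]+np.pi/2;print("wall",x[:2]+.0413*np.array([np.cos(a),np.sin(a)]),"jaw",a)
a=bot.read_camera("scene");b=bot.read_camera("wrist");st()
cv2.imwrite("pics/l1.png",np.hstack([cv2.resize(a[90:210,340:445,::-1],(420,480),interpolation=cv2.INTER_CUBIC),cv2.resize(b[:,:,::-1],(380,480))]))
E
```

```text
[0.47189779 0.29644517 0.98657885]
wall [0.43744765 0.31922406] jaw 2.557375172220964
t 28.6 p [0.4968 0.3308 0.1471] jawang 0.9855 F [0.9 0.1 0.8] g 0.448
```

View pics/l1.png

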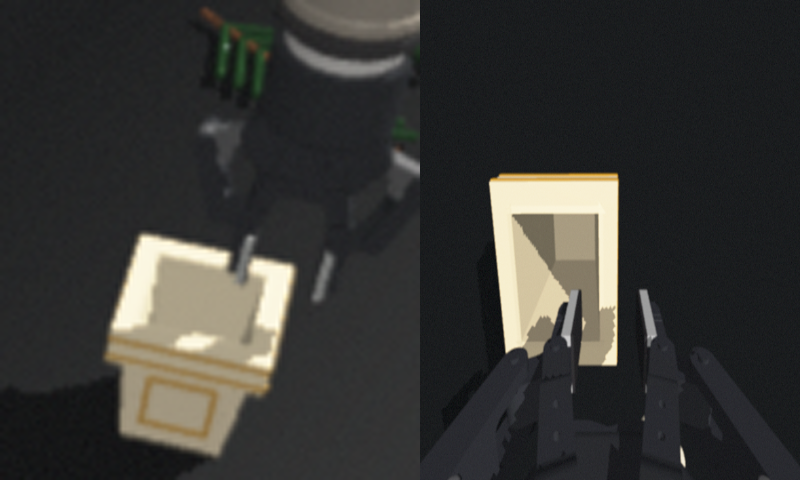

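Emit:
{"name": "drive_tool", "arguments": {"increments": "-0.002 0 -0.01 0;0 0 -0.01 0;0 0 -0.01 0;0 0 -0.008 0;0 0 -0.005 0;0 0 0 0"}}

```text
t: 29.1
eef_pos: [0.4931, 0.3299, 0.1011]
tool_rot: [-0.001, 0.288, 0.958, -0.001]
contact_force: [0.5, -0.1, 0.0]
gripper_width: 0.451
```

Emit:
{"name": "drive_tool", "arguments": {"increments": "0 0 0 0;0 0 0 0;0 0 0 0;0 0 0 0", "grip": 0, "squeeze": 100}}

```text
t: 29.43
eef_pos: [0.4942, 0.3304, 0.1037]
tool_rot: [0.0, 0.288, 0.958, 0.0]
contact_force: [-0.7, -0.9, 5.3]
gripper_width: 0.155
```

Emit:
{"name": "drive_tool", "arguments": {"increments": "0 0 0.004 0;0 0 0.006 0;0 0 0.01 0;0 0 0.01 0;0 0 0 0"}}

```text
t: 29.85
eef_pos: [0.4953, 0.3314, 0.1355]
tool_rot: [0.001, 0.288, 0.958, 0.002]
contact_force: [0.7, 1.5, -2.3]
gripper_width: 0.155
```

```bash
python3 - <<'E'
from h import *
a=bot.read_camera("scene");b=bot.read_camera("wrist");st()
cv2.imwrite("pics/l2.png",np.hstack([cv2.resize(a[90:210,340:445,::-1],(420,480),interpolation=cv2.INTER_CUBIC),cv2.resize(b[:,:,::-1],(380,480))]))
E
```

```text
t 29.95 p [0.4943 0.3309 0.1336] jawang 0.986 F [-0.8 -0.1 -2.8] g 0.153
```

View pics/l2.png

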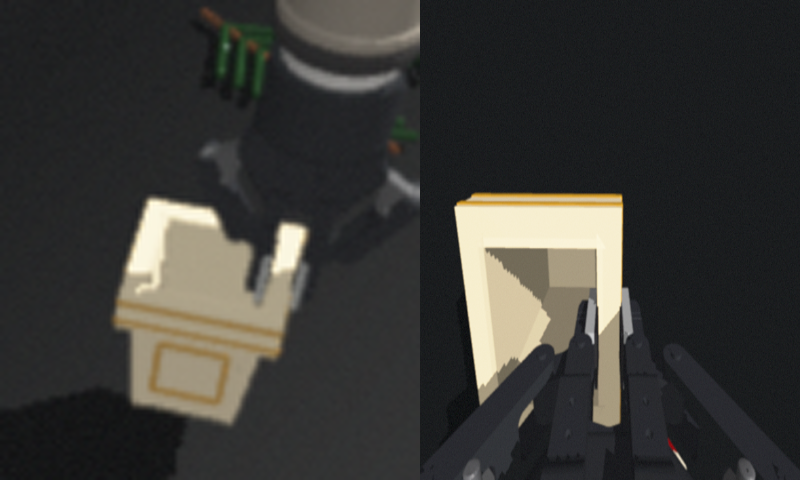

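Emit:
{"name": "drive_tool", "arguments": {"increments": "0 -0.029 0.028 0.02;0 -0.029 0.028 0.02;0 -0.029 0.028 0.02;0 -0.029 0.028 0.02;0 -0.029 0.028 0.02;0 -0.04 0 0.02;0 -0.04 0 0.02;0 -0.04 0 0.02;0 -0.04 0 0.02;0 -0.04 0 0.02;0 -0.04 0 0.02;0 -0.04 0 0.02"}}

```text
t: 30.95
eef_pos: [0.4931, -0.0962, 0.2726]
tool_rot: [-0.0, 0.171, 0.985, 0.0]
contact_force: [1.1, -0.3, -1.7]
gripper_width: 0.151
```

Emit:
{"name": "drive_tool", "arguments": {"increments": "0.001 -0.039 0 0.008;0.001 -0.036 0 0;0.001 -0.03 0 0;0.001 -0.018 0 0;0 0 0 0;0 0 0 0;0 0 0 0"}}

```text
t: 31.53
eef_pos: [0.4977, -0.2164, 0.2722]
tool_rot: [-0.001, 0.167, 0.986, 0.0]
contact_force: [-0.1, 0.5, -2.5]
gripper_width: 0.15
```

```bash
python3 - <<'E'
from h import *
a=bot.read_camera("scene");st();b=bot.read_camera("wrist");st()
cv2.imwrite("pics/m0.png",a[:,:,::-1])
cv2.imwrite("pics/m1.png",np.hstack([cv2.resize(a[120:255,100:215,::-1],(460,540),interpolation=cv2.INTER_CUBIC),cv2.resize(b[:,:,::-1],(340,540))]))
E
```

```text
t 31.58 p [ 0.4979 -0.2159  0.2723] jawang 1.2358 F [-0.7  0.3 -1.6] g 0.154
t 31.63 p [ 0.498  -0.2158  0.2724] jawang 1.2362 F [ 0.8 -0.1 -1.6] g 0.154
```

View pics/m1.png

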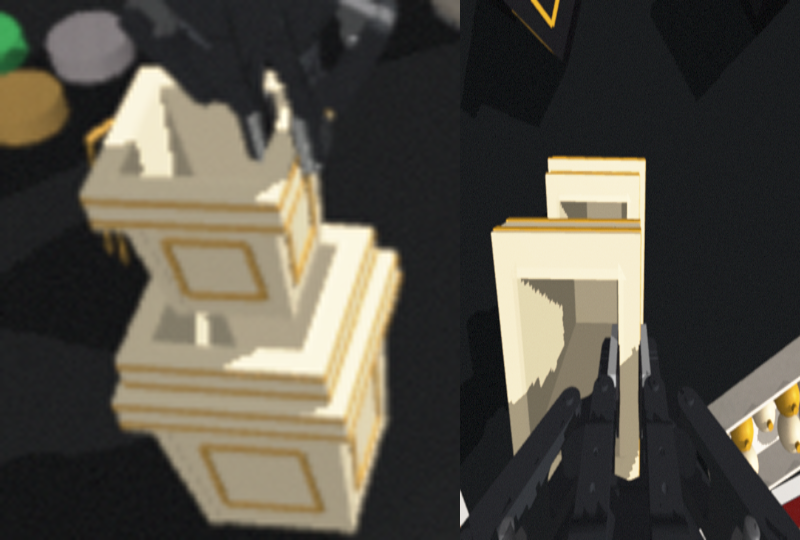

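Emit:
{"name": "drive_tool", "arguments": {"increments": "0 -0.0025 -0.012 0;0 0 -0.014 0;0 0 -0.014 0;0 0 -0.012 0;0 0 -0.01 0;0 0 -0.006 0;0 0 -0.004 0;0 0 0 0"}}

```text
t: 32.3
eef_pos: [0.4977, -0.2198, 0.2]
tool_rot: [-0.001, 0.168, 0.986, -0.0]
contact_force: [-0.5, -0.8, -1.8]
gripper_width: 0.152
```

Emit:
{"name": "drive_tool", "arguments": {"increments": "0 0 -0.004 0;0 0 -0.003 0;0 0 -0.003 0;0 0 0 0"}}

```text
t: 32.63
eef_pos: [0.4977, -0.2198, 0.1904]
tool_rot: [-0.0, 0.168, 0.986, 0.0]
contact_force: [-1.2, -0.7, -1.3]
gripper_width: 0.149
```

```bash
python3 - <<'E'
from h import *
a=bot.read_camera("scene");b=bot.read_camera("wrist");st()
cv2.imwrite("pics/m2.png",np.hstack([cv2.resize(a[135:255,105:215,::-1],(440,480),interpolation=cv2.INTER_CUBIC),cv2.resize(b[:,:,::-1],(360,480))]))
E
```

```text
t 32.73 p [ 0.4979 -0.22    0.1908] jawang 1.2339 F [-0.4 -0.1 -1.8] g 0.153
```

View pics/m2.png

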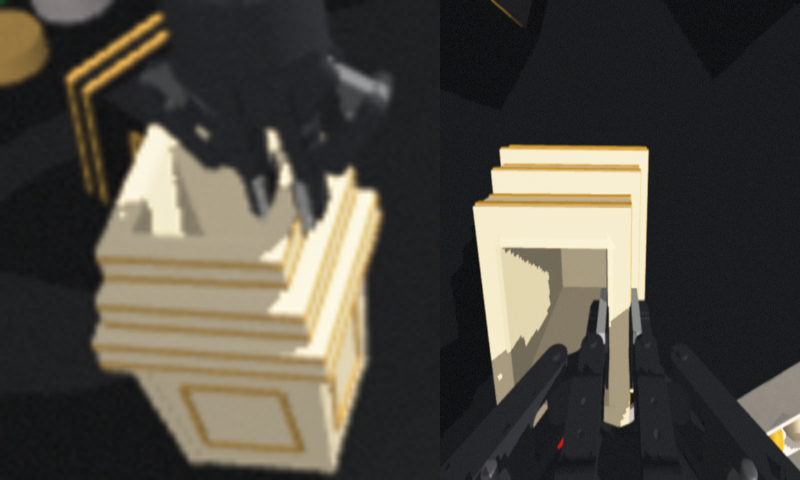

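Going in cleanly with about 9 mm to go. I'll continue slowly.

Emit:
{"name": "drive_tool", "arguments": {"increments": "0 0 -0.002 0;0 0 -0.002 0;0 0 -0.001 0;0 0 0 0"}}

```text
t: 33.07
eef_pos: [0.4977, -0.2199, 0.1855]
tool_rot: [-0.0, 0.168, 0.986, 0.0]
contact_force: [-0.3, -0.2, -2.7]
gripper_width: 0.158
```

Emit:
{"name": "drive_tool", "arguments": {"increments": "0 0 -0.001 0;0 0 -0.001 0;0 0 0 0"}}

```text
t: 33.32
eef_pos: [0.498, -0.22, 0.1837]
tool_rot: [0.0, 0.168, 0.986, -0.0]
contact_force: [-0.3, 0.4, -1.0]
gripper_width: 0.151
```

Emit:
{"name": "drive_tool", "arguments": {"increments": "0 0 -0.001 0;0 0 -0.0005 0;0 0 0 0"}}

```text
t: 33.57
eef_pos: [0.4982, -0.2201, 0.1827]
tool_rot: [0.0, 0.168, 0.986, -0.0]
contact_force: [-1.2, 1.3, 4.5]
gripper_width: 0.156
```

Emit:
{"name": "drive_tool", "arguments": {"increments": "0 0 0 0;0 0 0 0;0 0 0 0", "grip": 0.35}}

```text
t: 33.82
eef_pos: [0.4979, -0.2199, 0.1822]
tool_rot: [0.0, 0.168, 0.986, 0.0]
contact_force: [0.2, 0.6, 0.1]
gripper_width: 0.346
```

Emit:
{"name": "drive_tool", "arguments": {"increments": "0 0 0.02 0;0 0 0.02 0;0 0 0.02 0;0 0.03 0.02 0;0 0.04 0 0;0 0.04 0 0;0 0.04 0 0;0 0.03 0 0;0 0 0 0"}}

```text
t: 34.57
eef_pos: [0.498, -0.0326, 0.2619]
tool_rot: [-0.0, 0.163, 0.987, 0.001]
contact_force: [0.3, 0.1, 0.0]
gripper_width: 0.349
```

```bash
python3 - <<'E'
from h import *
a=bot.read_camera("scene");b=bot.read_camera("top");st()
cv2.imwrite("pics/n_s.png",a[:,:,::-1]);cv2.imwrite("pics/n_t.png",b[:,:,::-1])
cv2.imwrite("pics/n1.png",np.hstack([cv2.resize(a[145:255,105:205,::-1],(400,440),interpolation=cv2.INTER_CUBIC),cv2.resize(b[190:290,320:420,::-1],(400,440),interpolation=cv2.INTER_CUBIC)]))
E
```

```text
t 34.67 p [ 0.4979 -0.0386  0.2622] jawang 1.2373 F [-0.2 -0.1  1.2] g 0.35
```

View pics/n1.png

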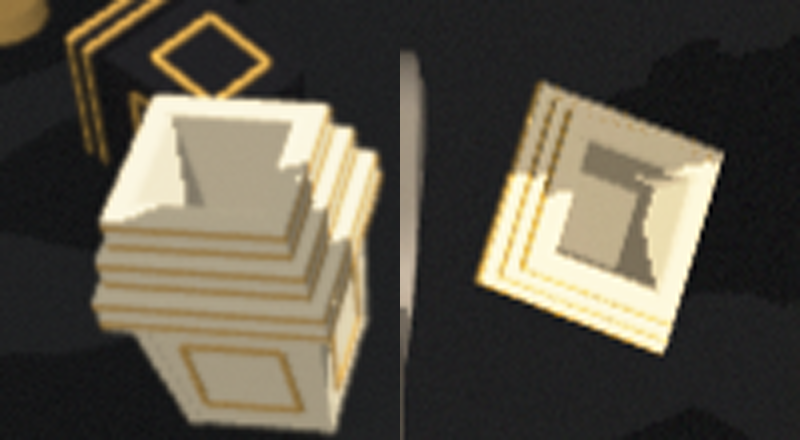

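Emit:
{"name": "drive_tool", "arguments": {"increments": "0 -0.036 -0.005 0;0 -0.036 -0.01 0;0 -0.036 -0.01 0;0 -0.036 -0.01 0;0 -0.035 -0.01 0;0 0 -0.006 0;0 0 -0.005 0;0 0 -0.003 0;0 0 0 0", "grip": 0}}

```text
t: 35.42
eef_pos: [0.4976, -0.2181, 0.2026]
tool_rot: [-0.001, 0.167, 0.986, 0.0]
contact_force: [0.1, 0.1, -0.2]
gripper_width: -0.0
```

Emit:
{"name": "drive_tool", "arguments": {"increments": "0 0 -0.002 0;0 0 -0.0015 0;0 0 -0.0015 0;0 0 0 0"}}

```text
t: 35.75
eef_pos: [0.4993, -0.218, 0.2008]
tool_rot: [0.001, 0.167, 0.986, 0.001]
contact_force: [-5.5, 4.1, 19.9]
gripper_width: -0.001
```

Emit:
{"name": "drive_tool", "arguments": {"increments": "0 0 0.014 0;-0.009 -0.026 0 0;-0.009 -0.026 0 0;-0.009 -0.025 0 0;0 0 -0.008 0;0 0 -0.003 0;0 0 -0.003 0;0 0 -0.0015 0;0 0 0 0"}}

```text
t: 36.5
eef_pos: [0.472, -0.2976, 0.2008]
tool_rot: [0.002, 0.168, 0.986, -0.001]
contact_force: [-11.0, -0.3, 33.0]
gripper_width: -0.001
```

Emit:
{"name": "drive_tool", "arguments": {"increments": "0 0 -0.0015 0;0 0 0 0"}}

```text
t: 36.67
eef_pos: [0.4726, -0.2982, 0.2008]
tool_rot: [0.003, 0.168, 0.986, -0.001]
contact_force: [-12.1, 0.7, 43.5]
gripper_width: 0.0
```

Same height here, 0.2008. Next are the +x wall and then the −x wall.

Emit:
{"name": "drive_tool", "arguments": {"increments": "0 0 0.016 0;0.026 0.013 0 0;0.026 0.013 0 0;0 0 -0.008 0;0 0 -0.003 0;0 0 -0.003 0;0 0 -0.0015 0;0 0 0 0"}}

```text
t: 37.33
eef_pos: [0.5288, -0.2675, 0.2007]
tool_rot: [0.005, 0.165, 0.986, 0.002]
contact_force: [1.6, 9.0, 31.4]
gripper_width: 0.003
```

Emit:
{"name": "drive_tool", "arguments": {"increments": "0 0 0.014 0;-0.026 0.009 0 0;-0.026 0.009 0 0;-0.025 0.009 0 0;0 0 -0.006 0;0 0 -0.004 0;0 0 -0.003 0;0 0 -0.0015 0;0 0 0 0"}}

```text
t: 38.08
eef_pos: [0.4457, -0.2426, 0.2004]
tool_rot: [-0.001, 0.168, 0.986, 0.003]
contact_force: [-24.9, 13.8, 69.4]
gripper_width: -0.003
```

Emit:
{"name": "drive_tool", "arguments": {"increments": "0 0 0.02 0;0 0 0.03 0;0.01 0.03 0.02 0;0.01 0.04 0 0;0.01 0.04 0 0;0.01 0.04 0 0;0 0.04 0 0;0 0.04 0 0;0 0 0 0;0 0 0 0"}}

```text
t: 38.92
eef_pos: [0.4865, -0.0094, 0.2649]
tool_rot: [-0.0, 0.164, 0.986, 0.0]
contact_force: [-0.3, -0.6, -0.3]
gripper_width: 0.005
```

```bash
python3 - <<'E'
from h import *
a=bot.read_camera("scene")[:,:,::-1];b=bot.read_camera("top")[:,:,::-1];st()
cv2.imwrite("pics/o_s.png",a)
cv2.imwrite("pics/o1.png",np.hstack([cv2.resize(a[145:255,105:205],(400,440),interpolation=cv2.INTER_CUBIC),cv2.resize(b[190:290,320:420],(400,440),interpolation=cv2.INTER_CUBIC)]))
for nm,im,box in(("scene",a,{"tray":(245,280,385,368),"reel":(400,240,440,280),"sec":(105,300,195,348)}),("top",b,{"tray":(225,105,322,155),"reel":(160,150,190,180),"sec":(352,150,415,178)})):
    o=cv2.imread("pics/a_%s.png"%nm)
    for k,(x0,y0,x1,y1) in box.items():
        r=cv2.matchTemplate(im[y0-15:y1+15,x0-15:x1+15],o[y0:y1,x0:x1],cv2.TM_CCOEFF_NORMED);m=cv2.minMaxLoc(r);print(nm,k,round(m[1],3),np.array(m[3])-15)
E
```

```text
t 39.02 p [ 0.4862 -0.0131  0.2651] jawang 1.2344 F [ 0.3 -0.1  1.4] g 0.001
scene tray 1.0 [0 0]
scene reel 1.0 [0 0]
scene sec 1.0 [0 0]
top tray 1.0 [0 0]
top reel 1.0 [0 0]
top sec 0.999 [0 0]
```

View pics/o1.png

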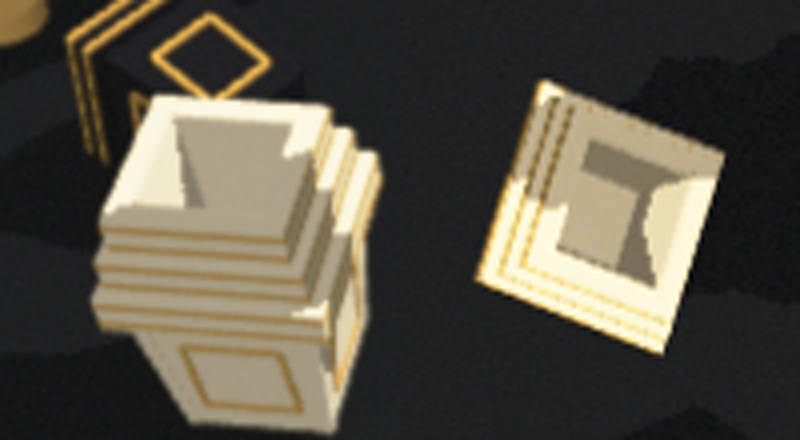

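The nest looks square and flat, the bystanders are unmoved and the tool is clear, so I'm handing in.

```bash
python3 - <<'E'
from station import bot
print(bot.hand_in()); print(bot.get_obs()["t"])
E
```

```text
the job is handed in; nothing more can be done
None
the job is handed in; nothing more can be done
```

The middle planter is standing again, and the set is nested in the large planter. I handed the job in at about 39 s of the 72 s; the hand-in gives no verdict.

**How it went**
- **Failed tries:** Pushing the fallen planter's upper rim only slid it about 2 cm along the lid. A pinch across its collar lifted it, but it slipped out and dropped about 13 mm, slowly enough that I judged it well under the 1.2 m/s limit. I did not measure the speed.
- **Standing it up:** I pinched one side wall of the mouth and lifted. It slid several centimetres towards the tray, leaned back once on release, and I then pushed it over from inside the rim. It ended upright just short of the tray.
- **Nesting:** I carried the middle and then the small planter by a pinched rim, lowered each until it touched, and released.

**Last checks**
- **Small planter:** Pressing on all four walls met firm contact at the same tool height, 0.2004–0.2008 m. That puts its rim at about 0.178–0.179 m, against 0.178 m for fully home.
- **Middle planter:** I pressed only the wall that had been proud, with 50 N. Its rim came out at about 0.1545 m, against 0.154 m.
- **Bystanders:** In the scene and top pictures, the tray, reel and secateurs had not moved by a whole pixel. The final pictures show the three planters square and flat.
- **Disagreement:** One camera fit of the middle planter's rim, taken before pressing, suggested a tilt of 0.035–0.043 rad, over the 0.03 limit. The pixel picks behind it were poor, and the press heights contradict it. I did not repeat that fit afterwards.
- **Press force:** The last press reached about 69 N along the tool, below the 120 N wrist limit.

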